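# Turn the grater plate over to its fine side and reseat it on its pins

## Robot

A 6-joint arm with a two-finger parallel gripper is mounted at the origin on the work surface. World frame = base frame: x ahead of the robot, y to its left, z up, the work surface at z = 0. Lengths are in m, angles in rad, forces in N, time in s.
With the tool pointing down it reaches from about 0.375 to 0.75 m from the base axis. Payload 9 kg.
Tool frame: the origin (TCP) lies midway between the tips of the shut fingers; the grasp point (between the pads) lies 19 mm behind it; y points along the fingers, z is the direction in which the jaws open and shut, and the axes are right-handed (so a half turn about y gives the same grasp; the last joint's range is limited). The gripper opens to 85 mm and grips with 20 to 120 N. Pads are 22 mm wide; open, the fingers measure 114 mm over their backs; the gripper's body (76 mm by 85 mm) begins 54 mm behind the grasp point. The pads swing forward as they close: fully open they stand 13 mm farther back than shut.
Start: joints at [0.905, 0.104, 0.097, 1.564, 0, 1.353], TCP at [0.26, 0.541, 0.231] pointing down, gripper open.
Joint ranges: [-2.99, 2.99], [-0.84, 1.86], [-1.1, 1.16], [-1.84, 2.11], [-1.51, 1.56], [-3.14, 3.14]. Speed limits (rad/s): [2.22, 2.22, 2.57, 3.14, 3.14, 3.14].

## Interface

Orientations are given as a 3x3 rotation matrix whose columns are the frame's x, y, z axes.
In Python, from bench import manip, eyes gives the robot as it stands.
- The arm moves only by the tool step_arm, never from a script. Its argument "rows" is a list of rows, each a list of 2 entries, a list of its own where there are three numbers: the shift along the tool's x, y, z in cm, then the turn about the tool's y in degrees. In form: [[[dx, dy, dz], yaw], ...]. A call has 1 to 12 rows; each row is the pose to reach, as a shift and turn from the pose measured when the call began, along the tool's axes at that moment; what a row does not reach only later rows make up. A row lasts 1/8 s, in which the tool goes at most 62.5 mm and 10.7 degrees, less where a joint would pass 70% of its speed; a pose out of reach is approached as far as the arm can. A call with a gripper value outside its range is refused whole. "claw" is the closure, from -1 (fully open) to 1 (shut), so that 0 is half open, set as the call begins (left out, the last holds). The fingers move at their own pace and stop on an object; "force" is the grip in N (left out, the last holds). Time passes only in rows, so rows that repeat a pose let the fingers close. It gives the time, the measured TCP pose, the force and the opening at its end, in the units of the state.
- manip.state(): the state, without advancing time (a new reading comes with each control period).
- eyes.camera(name): name is "scene" or "top" or "wrist"; returns a dict with "img" (384x512x3 uint8, red, green, blue), "depth" (384x512 float32, m along the optical axis (not along the pixel's ray), 0 where there is no reading), "mtx" (3x3 intrinsics, pixels), "distortion" ([k1, k2, p1, p2, k3] as OpenCV has them; the pictures are not rectified), "rvec" (rotation vector, rad) and "tvec" (3), from world to camera coordinates, as OpenCV has them. Camera axes: x right, y down, z forward; pixel columns grow to the right and rows downward; lengths in m; the calibration is good to about 2 mm. A picture is of the moment at which its call begins.
- manip.sign_off(): hands the job in, once; it reports no verdict.
The state is a dict: "time_s": time; "joint_positions": joint angles; "joint_velocities": joint speeds; "joint_efforts": joint torques, N m; "tcp_pos": TCP position; "ee_rot": TCP orientation; "force": force on the tool from outside, world axes, zero at the start; "wrist_torque": the same for the moment, N m; "opening": finger opening in m.
Only numpy, scipy, OpenCV 4.12 (cv2) and the standard library are available. Lean on these libraries where they do the work, as an engineer would, in place of code of your own. Each camera call takes 0.05 s, during which the arm holds its last target.

## Task

Cheese is to be grated fine next, but the wooden-framed grater plate lies on its catch box with the coarse teeth up. Take the plate off, turn it over so that the fine teeth look up, and put it back gently, fully home and flat over both locating pins of the box (it fits only one way round); the dowel dish rack is free if you want to stand the plate in it to change your grip. Leave the other things on the counter where they are.

Things in the scene. Friction and masses are not known exactly. Their poses are not given: they have to be found in the camera images.
- plate_centre (a point): Centre, half-way through the thickness, of the loose reversible grater plate: beech frame 124 mm long (its x), 58 wide (its y), 10 thick (its z), plain flat sides, about 0.14 kg (varies), balanced near here; gripped off centre or loosely it pivots. z points out of the COARSE face; at the start z is up and the plate is seated on the box. The long sides are free to grip, from above or tilted.
- plate_window (a point): Middle of the toothed steel sheet in the plate, 54 x 42 mm, 7 mm to +x of the plate's centre, half-way through the thickness. Coarse face (+z): twenty big scoop teeth, up to 2 mm proud of the frame. Fine face (-z): many tiny points, sunk below the frame. Axes as plate_centre.
- hole_end (a point): Middle (half-way through the thickness) of the round 10.5 mm through hole near the plate's +x end: on the long centre line, 48 mm from the plate's centre, 14 mm from that end. Axes as plate_centre.
- hole_inner (a point): Middle (half-way through the thickness) of the plate's other 10.5 mm through hole: on the long centre line, 34 mm to -x of the plate's centre, 28 mm from the -x end. Axes as plate_centre.
- grater_box: Fixed wooden catch box under the plate; origin under its centre, x along its length, z up. Foot board 154 x 76 mm, top at 14 mm; body 128 mm long, only 49 wide; on it two end ledges 56 wide, tops 70 mm above the counter, that carry the plate's ends (from x = -64 to -26 and 40 to 64 mm). Fingers can reach 50 mm below the plate's sides. Drawer knob at the -x end, 77 mm out, 36 mm up.
- pin_end (a point): The box's pin for hole_end, 48 mm to +x of the box's centre: the point where the middle of that hole is when the plate is home, 5 mm above the ledge. Pin 8 mm across, straight for 8 mm above the ledge, then tapering to a 3 mm tip 14.5 mm above it. Axes as grater_box.
- pin_inner (a point): The box's pin for hole_inner, same shape, 34 mm to -x of the box's centre: the point where the middle of that hole is when the plate is home, 5 mm above the ledge. As the pins sit at unequal distances, a plate put on the wrong way round rides high on the pin tips. Axes as grater_box.
- rack_slot (a point): Middle of the floor of the middle slot of the fixed wooden dish rack, 14 mm above the counter. Slots are 15 mm wide, 25 mm apart along the rack's x. The plate can stand on end in a slot, its width along the rack's y, its faces towards the rack's +x and -x, leaning up to about 6 degrees either way. The rack stands left or right of the box.
- rack: The dish rack; origin under its centre. Base board 160 mm (x) by 84 (y) by 14 high; two rows of six upright round-topped dowels, 10 mm thick, tops 62 mm above the counter, rows 36 mm apart (y = -18 and 18 mm), so a standing plate's sides overhang the dowels and are free to grip. At the counter edges: a 220 mm high steamer more than 0.5 m right of the robot's middle, a 104 mm high hob as far left.
- spoon_rest: White ceramic spoon rest, tray 130 x 90 mm, 18 mm high, origin under its centre; bystander, on the other side of the box from the rack.
- bowls: Stack of blue plastic bowls, 140 mm across, 91 mm high, origin under its centre; bystander.
- cruet: Small amber glass cruet with steel twist cap, 60 mm across, 116 mm high, origin under its centre; bystander.
- cheese: Small wheel of dry cheese, 92 mm across, 34 mm high, origin under its centre; bystander.
- spatula: Wooden spatula, about 260 mm long, lying flat, along its x; bystander.
- chocolate: Two stacked tablets of drinking chocolate, 72 mm across, 28 mm high, origin under the centre; bystander.
- salsa_dish: Little clay dish, 90 mm across, 30 mm high, origin under its centre; bystander.
Not all that is in view belongs to the job. There is more than one size of the part that bears plate_centre; the job needs the largest.

How it is judged:
By the outcome, as a careful person would: the job done as asked, in the order asked, and still so for the second after the job is handed in, with the robot touching nothing.
It also fails if it takes over 58 s, if anything falls off the work surface, if the arm or the gripper's body presses on something with over 40 N, if the wrist force passes 120 N, or if a joint passes its speed limit or range.

## Working session

There is one attempt and no reset: what is moved stays moved. The work goes in short steps, Python scripts to look and compute and a tool call to move; the robot and the scene stay as the last step left them, time stands still between calls to the robot, and variables do not carry over. Pictures are saved under pics/ and viewed, and the job is handed in when it is done.

Besides the shell and the picture viewer there is one more tool, called after "Emit:" as name([rows], argument=value, ...), one row to a line, values as JSON. step_arm: Moves the arm, as the interface text tells. Its arguments: {"type":"object","properties":{"rows":{"type":"array"},"claw":{"type":"number"},"force":{"type":"number"}},"required":["rows"]}

```bash
mkdir -p pics; ls; cat > h.py <<'E'
import numpy as np, cv2
from bench import manip, eyes
def cam(n,save=None):
    c=eyes.camera(n)
    if save: cv2.imwrite('pics/'+save+'.png',cv2.cvtColor(c['img'],cv2.COLOR_RGB2BGR))
    return c
def RT(c):
    return cv2.Rodrigues(np.array(c['rvec'],float))[0],np.array(c['tvec'],float).reshape(3)
def ray(c,uv):
    R,t=RT(c); p=cv2.undistortPoints(np.array(uv,float).reshape(-1,1,2),np.array(c['mtx']),np.array(c['distortion'])).reshape(-1,2)
    d=np.c_[p,np.ones(len(p))]@R; return -R.T@t,d
def onz(c,uv,z):
    o,d=ray(c,uv); return o+d*((z-o[2])/d[:,2])[:,None]
def cloud(c):
    h,w=c['depth'].shape; u,v=np.meshgrid(np.arange(w),np.arange(h))
    o,d=ray(c,np.stack([u,v],-1).reshape(-1,2)); P=o+d*c['depth'].reshape(-1,1); P[c['depth'].ravel()==0]=np.nan
    return P.reshape(h,w,3)
def proj(c,P):
    return cv2.projectPoints(np.array(P,float).reshape(-1,1,3),np.array(c['rvec'],float),np.array(c['tvec'],float),np.array(c['mtx']),np.array(c['distortion']))[0].reshape(-1,2)
E
python3 - <<'E'
from h import *
for n in('scene','top','wrist'):
    c=cam(n,n+'0'); R,t=RT(c); print(n,-R.T@t, c['mtx'][0][0], R[2])
print(manip.state())
E
```

```text
pics
scene [ 1.41921405 -0.1200972   0.63015601] 391.91408812638906 [-0.8372901   0.07754939 -0.54123136]
top [ 0.40271839 -0.04592837  1.22331032] 485.16479241482585 [ 0.13689486  0.01949772 -0.99039368]
wrist [0.18803183 0.57551358 0.37278954] 321.08052564428675 [ 0.27530255 -0.13304465 -0.95210694]
{'time_s': 0.15, 'joint_positions': array([ 9.05272620e-01,  1.04591990e-01,  9.66683996e-02,  1.56389120e+00,
       -2.53325071e-05,  1.35312097e+00]), 'joint_velocities': array([ 6.08626779e-05, -7.52739032e-04,  4.03258507e-03,  4.06027837e-04,
       -6.53280905e-04, -2.28829800e-03]), 'joint_efforts': array([ 3.15036516e-03, -5.57356346e+01,  5.04007995e+01,  1.23979655e-02,
       -2.76967412e-04, -1.94182292e-05]), 'tcp_pos': array([0.25964605, 0.54063775, 0.23069474]), 'ee_rot': array([[ 9.01380856e-01, -6.08946897e-04,  4.33026769e-01],
       [-4.33027153e-01, -8.16760719e-04,  9.01380507e-01],
       [-1.95213608e-04, -9.99999481e-01, -9.99903017e-04]]), 'force': array([0.21074683, 0.17987772, 0.07741149]), 'wrist_torque': array([ 0.01214101, -0.01030618,  0.02631256]), 'opening': 0.08554942168098983}
```

View pics/scene0.png

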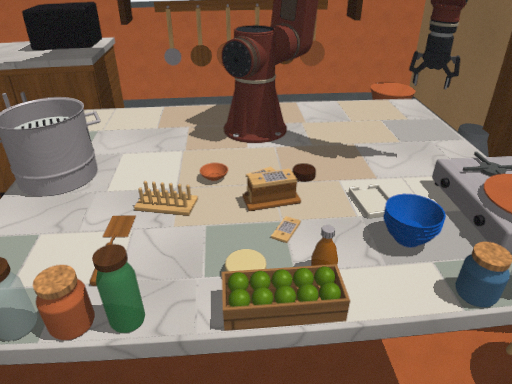

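View pics/top0.png

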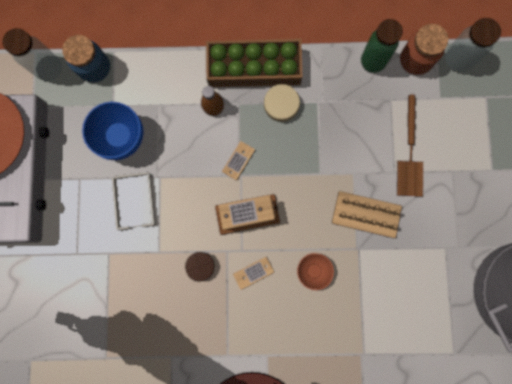

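```bash
python3 - <<'E'
from h import *
c=cam('top'); i=cv2.cvtColor(c['img'],cv2.COLOR_RGB2BGR)
a=cv2.resize(i[180:245,200:300],None,fx=8,fy=8,interpolation=cv2.INTER_CUBIC); cv2.imwrite('pics/a1.png',a)
a=cv2.resize(i[180:250,320:420],None,fx=8,fy=8,interpolation=cv2.INTER_CUBIC); cv2.imwrite('pics/a2.png',a)
E
```

```text
(no output)
```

View pics/a1.png

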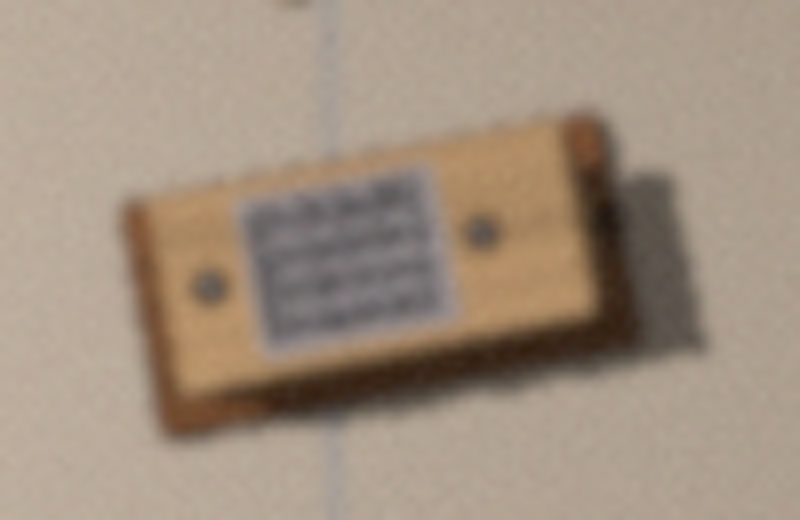

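View pics/a2.png

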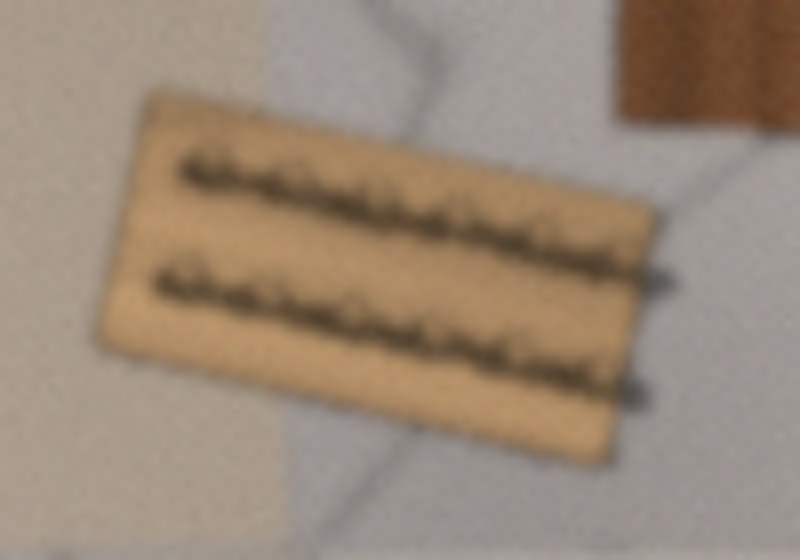

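```bash
python3 - <<'E'
from h import *
c=cam('top')
f=lambda L,o:(np.array(L,float)+.5)/8-.5+np.array(o)
pl=f([(143,205),(565,122),(600,318),(180,392)],(200,180))
P=onz(c,pl,.080); print(P.round(4)); 
print('len',np.linalg.norm(P[0]-P[1]),np.linalg.norm(P[1]-P[2]),np.linalg.norm(P[2]-P[3]),'c',P.mean(0))
H=onz(c,f([(210,288),(483,232)],(200,180)),.0845); print('pins',H.round(4),np.linalg.norm(H[0]-H[1])); d=H[0]-H[1]
d/=np.linalg.norm(d); print('ang',np.degrees(np.arctan2(d[1],d[0])),'centre',H[0]-.048*d,H[1]+.034*d)
r=f([(150,92),(655,207),(608,462),(102,345)],(320,180))
P=onz(c,r,.014); print(P.round(4)); print('c',P.mean(0)); d=P[0]-P[1]+P[3]-P[2];print(np.degrees(np.arctan2(d[1],d[0])),[np.linalg.norm(P[k]-P[(k+1)%4]) for k in range(4)])
# other things depth check
Q=cloud(c); print('depth at plate',Q[200:226,215:280,2].max(), np.nanmedian(Q[205:218,235:262,2]))
for n,uv in dict(bowl=(113,130),rest=(135,201),cruet=(212,100),ch=(201,266),salsa=(316,271),cheese=(282,102),sp1=(410,178),pl2=(253,272),pl3=(239,160)).items(): print(n,onz(c,[uv],.03)[0].round(3))
E
```

```text
[[ 0.5165  0.0715  0.08  ]
 [ 0.5388 -0.054   0.08  ]
 [ 0.4806 -0.0631  0.08  ]
 [ 0.4611  0.0609  0.08  ]]
len 0.12742153715991084 0.05897032661251283 0.12545418419357768 c [0.49925136 0.00382092 0.08      ]
pins [[ 0.4912  0.0514  0.0845]
 [ 0.5062 -0.0292  0.0845]] 0.08195271317169962
ang 100.54839521066938 centre [0.49996512 0.00422297 0.0845    ] [0.49995647 0.00426946 0.0845    ]
[[ 0.5529 -0.2248  0.014 ]
 [ 0.5141 -0.3784  0.014 ]
 [ 0.4359 -0.3596  0.014 ]
 [ 0.4742 -0.2069  0.014 ]]
c [ 0.49427108 -0.29242475  0.014     ]
75.86935159687447 [np.float64(0.15844260447307953), np.float64(0.08040128925482896), np.float64(0.15746288714294343), np.float64(0.08069236428916868)]
depth at plate nan 0.07884215949195772
bowl [0.717 0.339 0.03 ]
rest [0.536 0.281 0.03 ]
cruet [0.791 0.089 0.03 ]
ch [0.374 0.117 0.03 ]
salsa [ 0.358 -0.161  0.03 ]
cheese [ 0.781 -0.089  0.03 ]
sp1 [ 0.58  -0.399  0.03 ]
pl2 [ 0.358 -0.009  0.03 ]
pl3 [0.634 0.022 0.03 ]
```

Emit:
step_arm([
  [[43.1, 4, -35.5], 54.3],
  [[43.1, 4, -35.5], 54.3],
  [[43.1, 4, -35.5], 54.3],
  [[43.1, 4, -35.5], 54.3],
  [[43.1, 4, -35.5], 54.3],
  [[43.1, 4, -35.5], 54.3],
  [[43.1, 4, -35.5], 54.3],
  [[43.1, 4, -35.5], 54.3],
  [[43.1, 4, -35.5], 54.3],
  [[43.1, 4, -35.5], 54.3],
  [[43.1, 4, -35.5], 54.3],
  [[43.1, 4, -35.5], 54.3],
], claw=-1)

```text
time_s: 1.75
tcp_pos: [0.4942, 0.0352, 0.1913]
ee_rot: [[0.176, -0.0, 0.984], [-0.984, -0.0, 0.176], [0.0, -1.0, -0.0]]
force: [-0.2, -0.7, -0.7]
opening: 0.0854
```

```bash
python3 - <<'E'
from h import *
c=cam('wrist','w1'); cam('scene','s1')
s=manip.state(); print(s['joint_positions'].round(2),s['tcp_pos'])
a=np.radians(100.2);u=np.array([np.cos(a),np.sin(a),0]);b=np.array([.5,.0042,.0845])
print(proj(c,[b+u*.048,b-u*.034]))
E
```

```text
[-0.19 -0.22 -0.29  1.5  -0.    1.2 ] [0.49428077 0.03515846 0.19135439]
[[255.81828169 161.97787729]
 [255.80087687 252.72566562]]
```

View pics/w1.png

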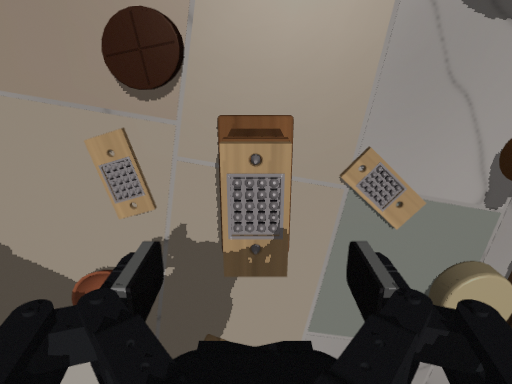

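Emit:
step_arm([
  [[0, 4, 0], 0],
  [[0, 8, 0], 0],
  [[0, 12, 0], 0],
  [[0, 14.1, 0], 0],
  [[0, 14.1, 0], 0],
  [[0, 14.1, 0], 0],
], claw=-1)

```text
time_s: 2.6
tcp_pos: [0.4949, 0.0354, 0.0516]
ee_rot: [[0.177, 0.001, 0.984], [-0.984, -0.001, 0.177], [0.001, -1.0, 0.001]]
force: [-0.3, -0.0, 0.7]
opening: 0.0854
```

Emit:
step_arm([
  [[0, 0, 0], 0],
  [[0, 0, 0], 0],
  [[0, 0, 0], 0],
  [[0, 0, 0], 0],
  [[0, 0, 0], 0],
  [[0, 0, 0], 0],
  [[0, 0, 0], 0],
  [[0, 0, 0], 0],
], claw=1, force=90)

```text
time_s: 3.6
tcp_pos: [0.4958, 0.0353, 0.0535]
ee_rot: [[0.177, 0.004, 0.984], [-0.984, -0.001, 0.177], [0.002, -1.0, 0.003]]
force: [-5.1, 0.5, 9.8]
opening: 0.0561
```

```bash
python3 - <<'E'
from h import *
cam('wrist','w2'); c=cam('scene'); cv2.imwrite('pics/s2.png',cv2.cvtColor(cv2.resize(c['img'][120:260,180:360],None,fx=4,fy=4),cv2.COLOR_RGB2BGR))
E
```

```text
(no output)
```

View pics/s2.png

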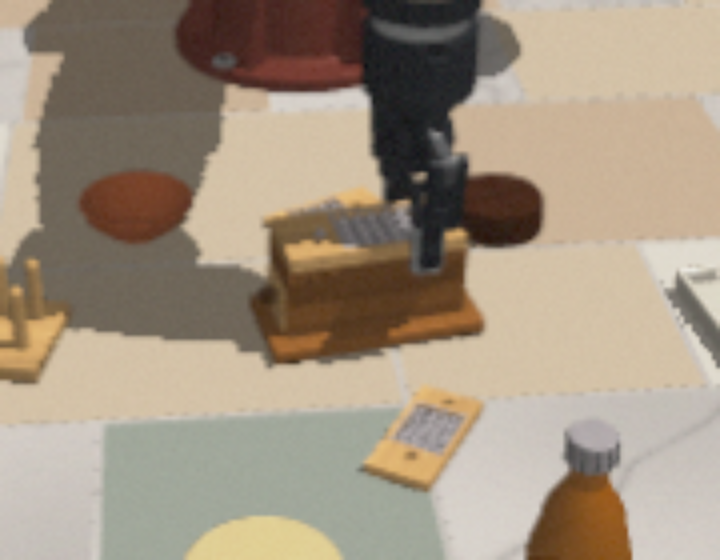

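View pics/w2.png

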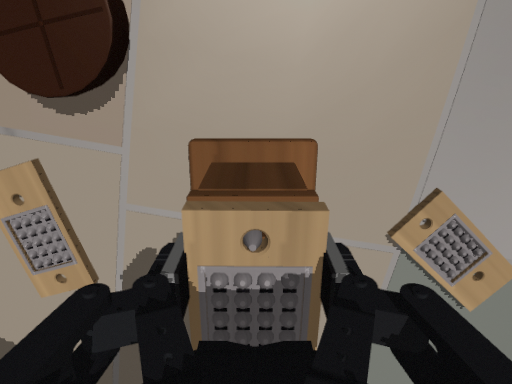

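Emit:
step_arm([
  [[0, -0.3, 0], 0],
  [[0, -0.6, 0], 0],
  [[0, -1, 0], 0],
  [[0, -1, 0], 0],
])

```text
time_s: 4.2
tcp_pos: [0.4958, 0.0353, 0.0637]
ee_rot: [[0.177, 0.004, 0.984], [-0.984, -0.001, 0.177], [0.002, -1.0, 0.003]]
force: [-0.6, 0.2, -1.6]
opening: 0.0562
```

```bash
python3 - <<'E'
from h import *
cam('wrist','w3'); c=cam('scene'); cv2.imwrite('pics/s3.png',cv2.cvtColor(cv2.resize(c['img'][120:260,180:360],None,fx=4,fy=4),cv2.COLOR_RGB2BGR))
E
```

```text
(no output)
```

View pics/s3.png

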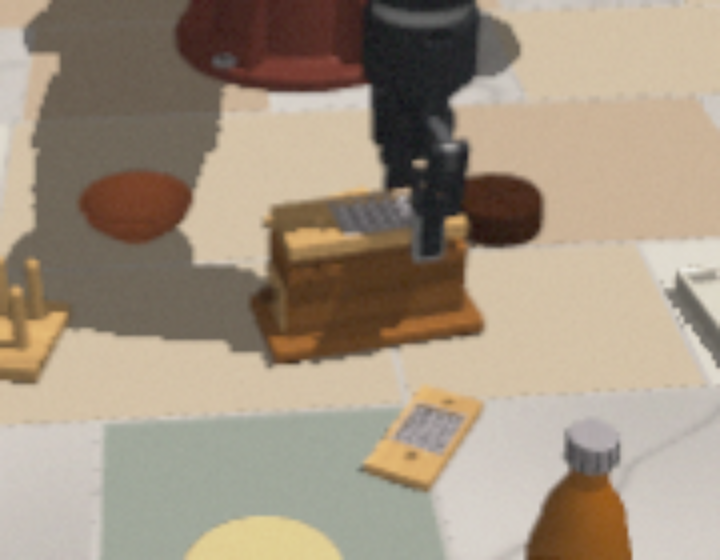

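View pics/w3.png

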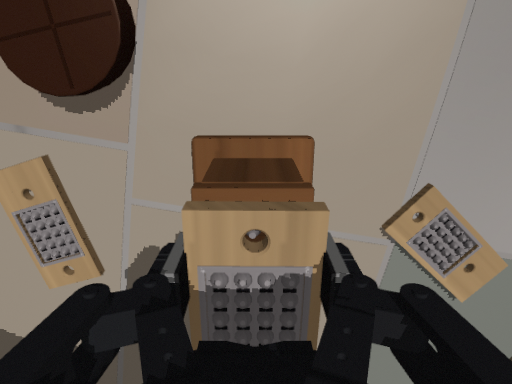

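Emit:
step_arm([
  [[0, -0.8, 0], 0],
  [[0, -1.6, 0], 0],
  [[0, -2.6, 0], 0],
  [[0, -5, 0], 0],
  [[0, -8, 0], 0],
  [[0, -12, 0], 0],
  [[0, -14, 0], 0],
  [[0, -14, 0], 0],
])

```text
time_s: 5.3
tcp_pos: [0.4961, 0.0353, 0.2048]
ee_rot: [[0.177, 0.006, 0.984], [-0.984, -0.002, 0.177], [0.003, -1.0, 0.006]]
force: [1.0, -0.2, -2.8]
opening: 0.0564
```

Emit:
step_arm([
  [[0, 0, 0], 0],
  [[0, 0, 0], 0],
  [[0, 0, 0], 0],
  [[0, 0, 0], 0],
  [[0, 0, 0], 0],
  [[0, 0, 0], 0],
], force=20)

```text
time_s: 6.05
tcp_pos: [0.4961, 0.0353, 0.2048]
ee_rot: [[0.177, 0.006, 0.984], [-0.984, -0.002, 0.177], [0.003, -1.0, 0.006]]
force: [0.2, 0.3, -1.6]
opening: 0.0563
```

```bash
python3 - <<'E'
from h import *
cam('wrist','w4'); c=cam('scene'); cv2.imwrite('pics/s4.png',cv2.cvtColor(cv2.resize(c['img'][80:220,180:360],None,fx=4,fy=4),cv2.COLOR_RGB2BGR))
E
```

```text
(no output)
```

View pics/s4.png

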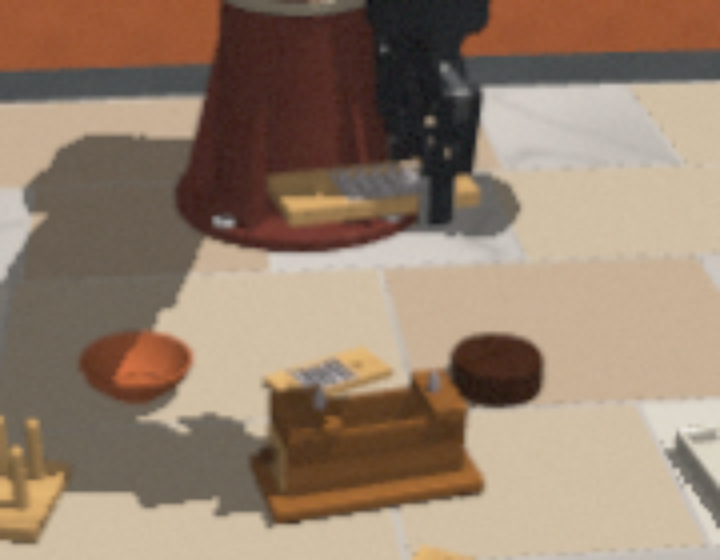

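View pics/w4.png

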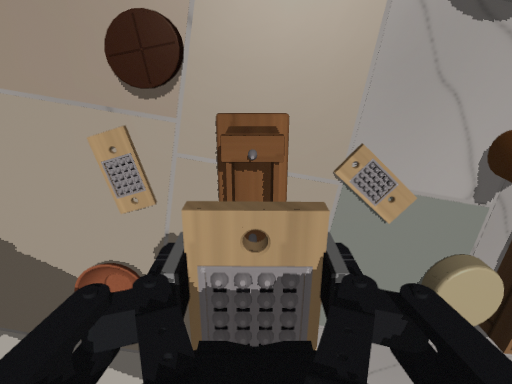

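Emit:
step_arm([
  [[5, 0, 0.1], 6],
  [[10, 0, 0.1], 12],
  [[15, 0, 0.2], 18],
  [[18.5, 0, 0.2], 24.3],
  [[18.5, 0, 0.2], 24.3],
  [[18.5, -6, 0.2], 24.3],
  [[18.5, 0, 0.2], 24.3],
  [[18.5, -6, 0.2], 24.3],
  [[18.5, 0, 0.2], 24.3],
  [[18.5, -6, 0.2], 24.3],
  [[18.5, 0, 0.2], 24.3],
  [[18.5, 0, 0.2], 24.3],
])

```text
time_s: 7.65
tcp_pos: [0.5284, -0.1442, 0.2011]
ee_rot: [[-0.242, -0.001, 0.97], [-0.97, 0.002, -0.242], [-0.002, -1.0, -0.001]]
force: [0.1, 0.0, -2.0]
opening: 0.0564
```

```bash
python3 - <<'E'
from h import *
cam('wrist','w5'); c=cam('scene'); cv2.imwrite('pics/s5.png',cv2.cvtColor(cv2.resize(c['img'][80:220,130:310],None,fx=4,fy=4),cv2.COLOR_RGB2BGR))
E
```

```text
(no output)
```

View pics/s5.png

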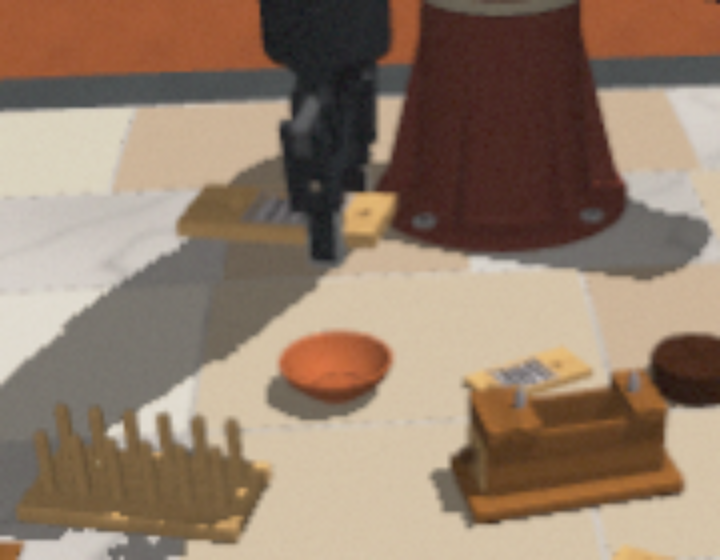

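Emit:
step_arm([
  [[0, 0, 0], 0],
  [[0, 0, 0], 0],
  [[0, -6, 0], 0],
  [[0, 0, 0], 0],
  [[0, 0, 0], 0],
], claw=1, force=20)

```text
time_s: 8.38
tcp_pos: [0.5286, -0.1446, 0.2025]
ee_rot: [[-0.242, -0.0, 0.97], [-0.97, 0.002, -0.242], [-0.002, -1.0, -0.001]]
force: [-0.3, 0.2, -1.5]
opening: 0.0561
```

```bash
python3 - <<'E'
from h import *
cam('wrist','w6'); c=cam('scene'); cv2.imwrite('pics/s6.png',cv2.cvtColor(cv2.resize(c['img'][80:220,130:310],None,fx=4,fy=4),cv2.COLOR_RGB2BGR))
E
```

```text
(no output)
```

View pics/w6.png

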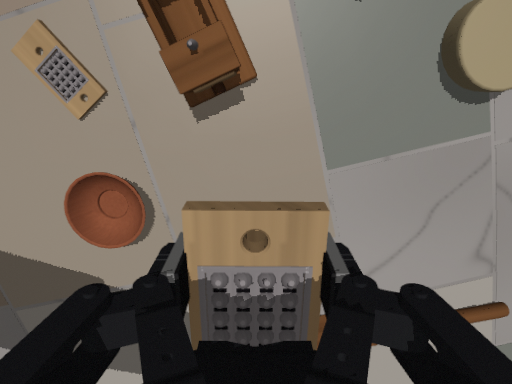

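Emit:
step_arm([
  [[-3, 0, -1.5], -8],
  [[-6.4, 0, -3.1], -16],
  [[-6.4, 0, -3.1], -24.3],
  [[-6.4, 0, -3.1], -24.3],
  [[-6.4, 5, -3.1], -24.3],
  [[-6.4, 10, -3.1], -24.3],
  [[-6.4, 13, -3.1], -24.3],
  [[-6.4, 13, -3.1], -24.3],
  [[-6.4, 13, -3.1], -24.3],
])

```text
time_s: 9.6
tcp_pos: [0.5178, -0.0769, 0.079]
ee_rot: [[0.176, 0.007, 0.984], [-0.984, -0.002, 0.176], [0.003, -1.0, 0.007]]
force: [0.5, -0.2, -1.4]
opening: 0.0559
```

```bash
python3 - <<'E'
from h import *
cam('wrist','w7'); c=cam('scene'); cv2.imwrite('pics/s7.png',cv2.cvtColor(cv2.resize(c['img'][120:260,150:330],None,fx=4,fy=4),cv2.COLOR_RGB2BGR))
p=manip.state()['tcp_pos'];a=np.radians(100.2);u=np.array([np.cos(a),np.sin(a)]);d=p[:2]-np.array([.5,.0042]);print(p,d@u,d@[-u[1],u[0]])
E
```

```text
[ 0.51798618 -0.07692149  0.07911411] -0.08302449092062583 -0.0033365375516065544
```

View pics/s7.png

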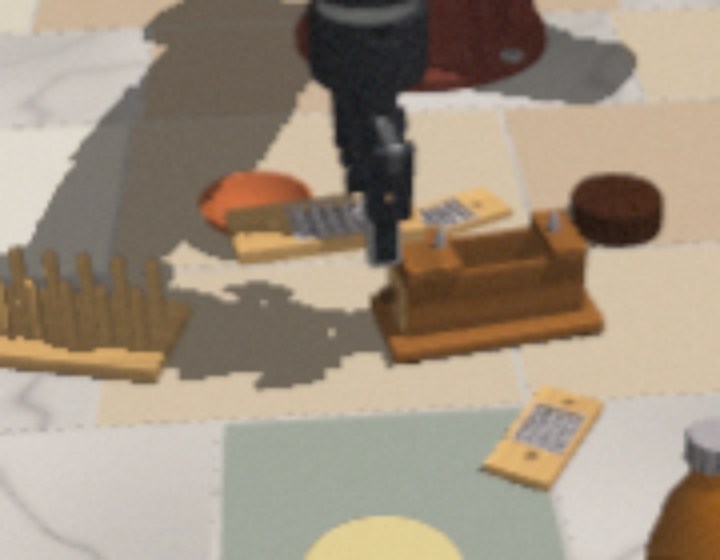

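View pics/w7.png

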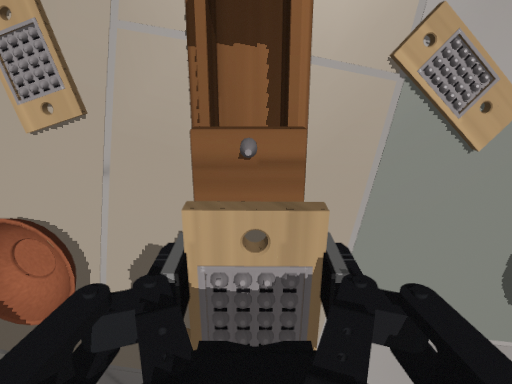

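Emit:
step_arm([
  [[-0.2, 0.8, -0.3], 0],
  [[-0.2, 1.6, -0.3], 0],
  [[-0.2, 2.3, -0.3], 0],
  [[-0.2, 2.6, -0.3], 0],
  [[-0.2, 2.9, -0.3], 0],
  [[-0.2, 3.2, -0.3], 0],
  [[-0.2, 3.5, -0.3], 0],
  [[-0.2, 3.7, -0.3], 0],
  [[-0.2, 3.7, -0.3], 0],
])

```text
time_s: 10.82
tcp_pos: [0.5169, -0.0771, 0.0472]
ee_rot: [[0.177, 0.012, 0.984], [-0.984, -0.006, 0.177], [0.008, -1.0, 0.011]]
force: [-15.4, -2.2, 39.9]
opening: 0.0559
```

```bash
python3 - <<'E'
from h import *
cam('wrist','w8'); c=cam('scene'); cv2.imwrite('pics/s8.png',cv2.cvtColor(cv2.resize(c['img'][120:260,150:330],None,fx=4,fy=4),cv2.COLOR_RGB2BGR))
E
```

View pics/s8.png

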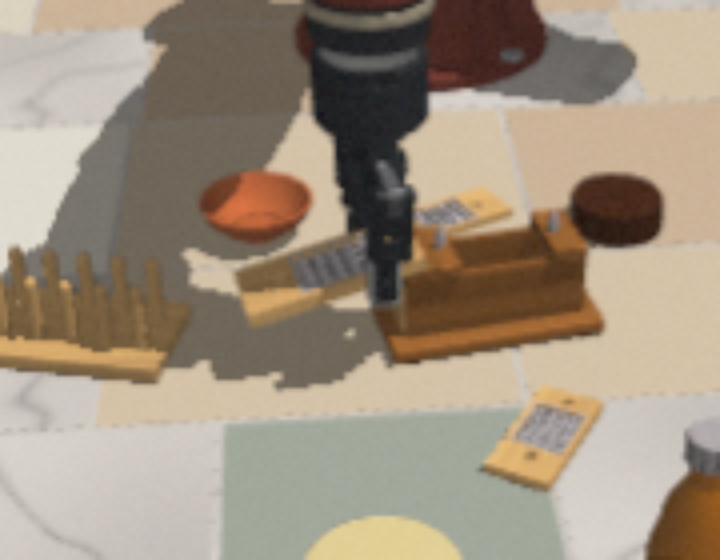

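View pics/w8.png

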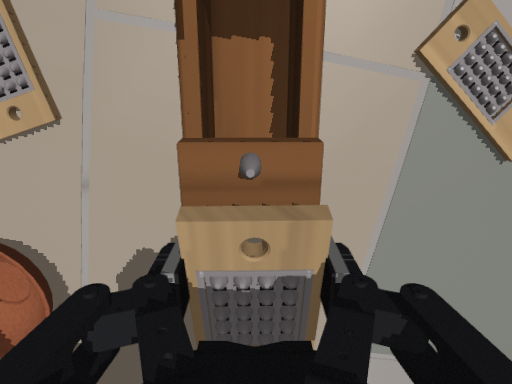

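Emit:
step_arm([
  [[0, -3, 0], 0],
  [[0, -7, 0], 0],
  [[0, -10, 0], 0],
  [[5, -10, -1.2], 8],
  [[10, -10, -2.4], 16],
  [[15, -10, -3.6], 24.3],
  [[18, -10, -4.8], 24.3],
  [[18, -10, -4.8], 24.3],
  [[18, -8, -4.8], 24.3],
  [[18, -6, -4.8], 24.3],
  [[18, -6, -4.8], 24.3],
])

```text
time_s: 12.3
tcp_pos: [0.4995, -0.2604, 0.105]
ee_rot: [[-0.243, 0.009, 0.97], [-0.97, -0.003, -0.243], [0.001, -1.0, 0.009]]
force: [0.0, -0.4, -1.8]
opening: 0.0562
```

```bash
python3 - <<'E'
from h import *
cam('wrist','w9'); c=cam('scene'); cv2.imwrite('pics/s9.png',cv2.cvtColor(cv2.resize(c['img'][100:240,90:270],None,fx=4,fy=4),cv2.COLOR_RGB2BGR))
p=manip.state()['tcp_pos'];v=np.array([.2437,.9699]);d=p[:2]-np.array([.4943,-.2924]);print(p,d@v,d@[-v[1],v[0]])
E
```

```text
[ 0.50062948 -0.26164108  0.10764931] 0.031375565375774156 0.0013569894421095515
```

View pics/s9.png

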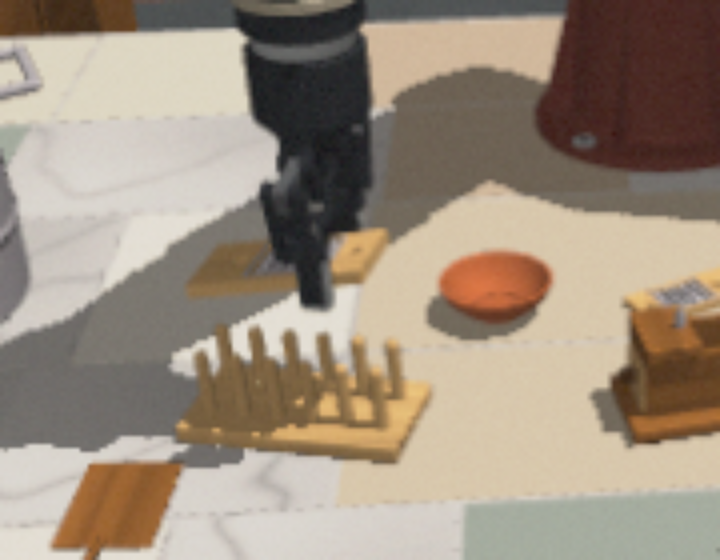

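View pics/w9.png

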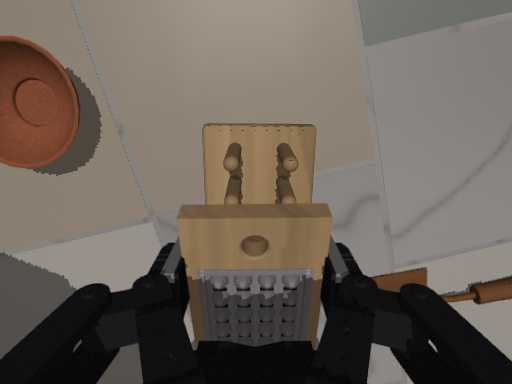

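Emit:
step_arm([
  [[0, 2, 0], 0],
  [[0, 3.5, 0], 0],
  [[0, 4.5, 0], 0],
  [[0, 5, 0], 0],
  [[0, 5.5, 0], 0],
  [[0, 5.9, 0], 0],
  [[0, 5.9, 0], 0],
])

```text
time_s: 13.28
tcp_pos: [0.5019, -0.2615, 0.0501]
ee_rot: [[-0.242, 0.013, 0.97], [-0.97, -0.005, -0.242], [0.002, -1.0, 0.014]]
force: [-3.5, 7.5, 11.0]
opening: 0.0558
```

```bash
python3 - <<'E'
from h import *
cam('wrist','w10'); c=cam('scene'); cv2.imwrite('pics/s10.png',cv2.cvtColor(cv2.resize(c['img'][100:240,90:270],None,fx=4,fy=4),cv2.COLOR_RGB2BGR))
E
```

```text
(no output)
```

View pics/s10.png

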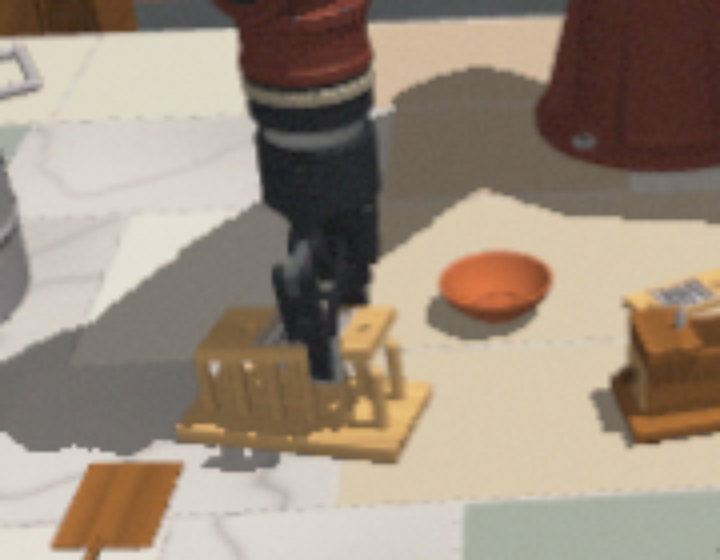

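Emit:
step_arm([
  [[0, 0, 0], 0],
  [[0, 0, 0], 0],
  [[0, 0, 0], 0],
  [[0, 0, 0], 0],
], claw=-1)

```text
time_s: 13.88
tcp_pos: [0.5019, -0.2617, 0.0501]
ee_rot: [[-0.243, 0.013, 0.97], [-0.97, -0.006, -0.243], [0.002, -1.0, 0.014]]
force: [0.2, 0.6, 0.2]
opening: 0.0854
```

```bash
python3 - <<'E'
from h import *
cam('wrist','w11'); c=cam('scene'); cv2.imwrite('pics/s11.png',cv2.cvtColor(cv2.resize(c['img'][100:240,90:270],None,fx=4,fy=4),cv2.COLOR_RGB2BGR))
print(manip.state()['tcp_pos'])
E
```

```text
[ 0.5019043  -0.26169127  0.05016892]
```

View pics/w11.png

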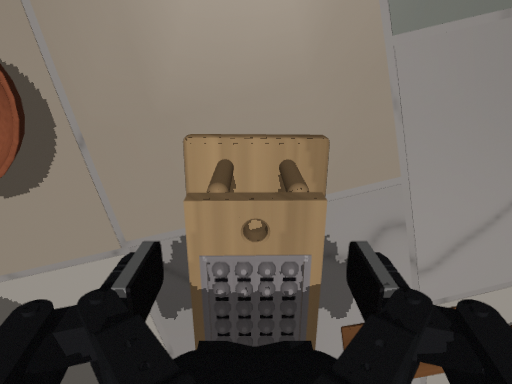

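View pics/s11.png

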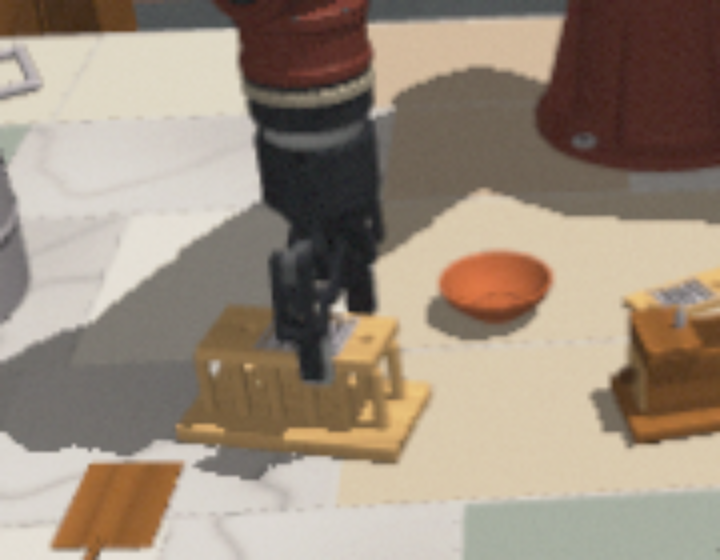

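Emit:
step_arm([
  [[-1, 0.2, 0], 0],
  [[-1.9, 0.2, 0], 0],
  [[-1.9, 0.2, 0], 0],
], claw=-1)

```text
time_s: 14.35
tcp_pos: [0.5067, -0.2423, 0.0481]
ee_rot: [[-0.241, 0.013, 0.97], [-0.97, -0.005, -0.241], [0.002, -1.0, 0.013]]
force: [-0.5, 0.2, 0.8]
opening: 0.0853
```

Emit:
step_arm([
  [[0, 0, 0], 0],
  [[0, 0, 0], 0],
  [[0, 0, 0], 0],
  [[0, 0, 0], 0],
  [[0, 0, 0], 0],
  [[0, 0, 0], 0],
  [[0, 0, 0], 0],
], claw=1, force=20)

```text
time_s: 15.22
tcp_pos: [0.5067, -0.2424, 0.0482]
ee_rot: [[-0.242, 0.013, 0.97], [-0.97, -0.005, -0.241], [0.002, -1.0, 0.013]]
force: [-2.0, 0.7, 4.5]
opening: 0.0576
```

Emit:
step_arm([
  [[0, -2, 0], 0],
  [[0, -4, 0], 0],
  [[0, -6, 0], 0],
  [[0, -9, 0], 0],
  [[0, -12, 0], 0],
  [[0, -12, 0], 0],
  [[0, -12, 0], 0],
])

```text
time_s: 16.1
tcp_pos: [0.5051, -0.2416, 0.1678]
ee_rot: [[-0.242, 0.012, 0.97], [-0.97, -0.005, -0.241], [0.002, -1.0, 0.013]]
force: [-0.4, -0.1, -0.9]
opening: 0.0573
```

```bash
python3 - <<'E'
from h import *
cam('wrist','w12'); c=cam('scene'); cv2.imwrite('pics/s12.png',cv2.cvtColor(cv2.resize(c['img'][70:210,90:270],None,fx=4,fy=4),cv2.COLOR_RGB2BGR))
print(manip.state()['tcp_pos'])
E
```

```text
[ 0.50467001 -0.2412818   0.16687556]
```

View pics/w12.png

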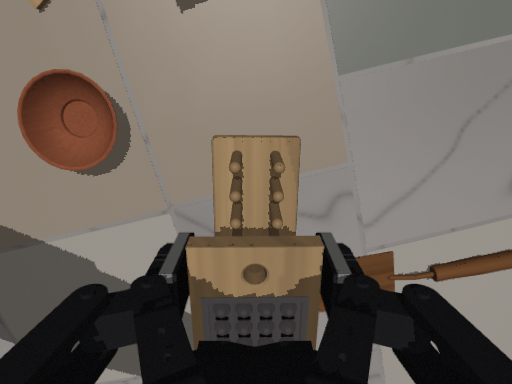

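View pics/s12.png

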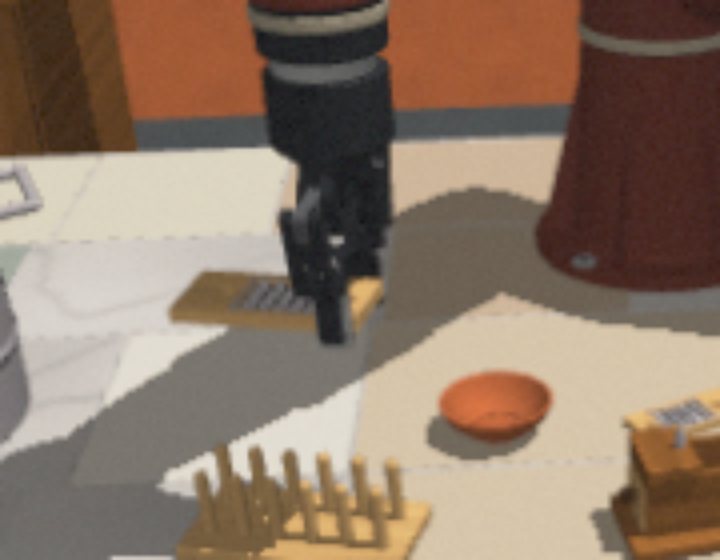

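Emit:
step_arm([
  [[0, -6, 0], 0],
  [[0, 0, 0], 0],
  [[0, -6, 0], 0],
  [[0, 0, 0], 0],
  [[0, -6, 0], 0],
  [[0, 0, 0], 0],
  [[0, -6, 0], 0],
  [[0, 0, 0], 0],
  [[0, -6, 0], 0],
  [[0, 0, 0], 0],
  [[0, 0, 0], 0],
  [[0, 0, 0], 0],
])

```text
time_s: 17.7
tcp_pos: [0.5046, -0.2413, 0.1676]
ee_rot: [[-0.242, 0.011, 0.97], [-0.97, -0.004, -0.242], [0.001, -1.0, 0.011]]
force: [0.1, -0.1, -0.1]
opening: 0.0573
```

```bash
python3 - <<'E'
from h import *
c=cam('scene'); cv2.imwrite('pics/s13.png',cv2.cvtColor(cv2.resize(c['img'][70:210,90:270],None,fx=4,fy=4),cv2.COLOR_RGB2BGR))
E
```

```text
(no output)
```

View pics/s13.png

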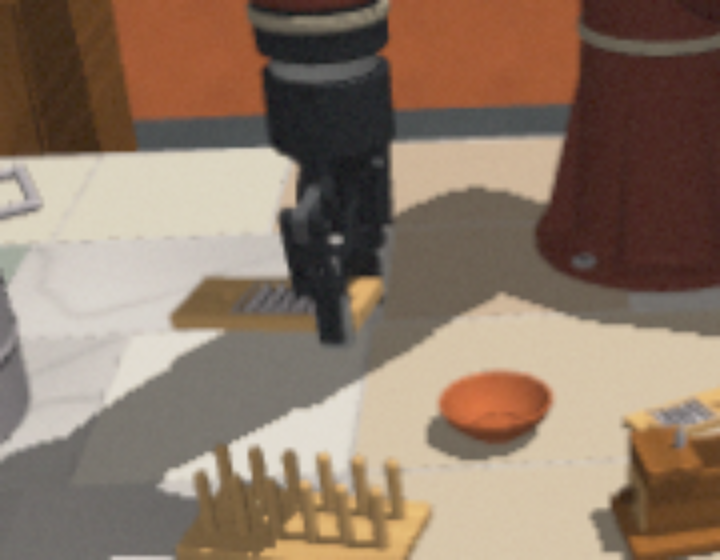

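Emit:
step_arm([
  [[0, 5, 0], 0],
  [[0, 9, 0], 0],
  [[0, 11, 0], 0],
  [[0, 11.8, 0], 0],
  [[0, 11.8, 0], 0],
])

```text
time_s: 18.38
tcp_pos: [0.5074, -0.243, 0.052]
ee_rot: [[-0.242, 0.014, 0.97], [-0.97, -0.006, -0.242], [0.003, -1.0, 0.015]]
force: [0.1, 0.5, -1.0]
opening: 0.0574
```

Emit:
step_arm([
  [[0, 0, 0], 0],
  [[0, 0, 0], 0],
  [[0, 0, 0], 0],
  [[1.5, 0, 0], 0],
  [[2.5, 0, 0], 0],
  [[2.5, 0, 0], 0],
], claw=-1)

```text
time_s: 19.12
tcp_pos: [0.5009, -0.2684, 0.052]
ee_rot: [[-0.243, 0.013, 0.97], [-0.97, -0.006, -0.243], [0.003, -1.0, 0.015]]
force: [0.3, -0.3, 0.7]
opening: 0.0854
```

Emit:
step_arm([
  [[0, 0, 0], 0],
  [[0, 0, 0], 0],
  [[0, 0, 0], 0],
  [[0, 0, 0], 0],
  [[0, 0, 0], 0],
  [[0, 0, 0], 0],
], claw=1, force=20)

```text
time_s: 19.88
tcp_pos: [0.501, -0.2683, 0.0521]
ee_rot: [[-0.243, 0.013, 0.97], [-0.97, -0.006, -0.243], [0.003, -1.0, 0.015]]
force: [-1.4, -0.4, 2.5]
opening: 0.0573
```

```bash
python3 - <<'E'
from h import *
cam('wrist','w14');c=cam('scene'); cv2.imwrite('pics/s14.png',cv2.cvtColor(cv2.resize(c['img'][100:240,90:270],None,fx=4,fy=4),cv2.COLOR_RGB2BGR))
print(manip.state()['tcp_pos'])
E
```

```text
[ 0.50100419 -0.26831044  0.05210525]
```

View pics/w14.png

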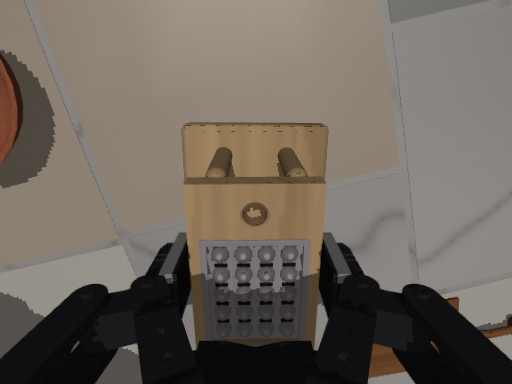

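Emit:
step_arm([
  [[0, -3, 0], 0],
  [[0, -6, 0], 0],
  [[-4, -6, -1], -6],
  [[-9, -6, -1.7], -14],
  [[-14, -6, -2.5], -20],
  [[-19, -6, -3.4], -24.3],
  [[-19, -6, -3.4], -24.3],
  [[-19, -5, -3.4], -24.3],
  [[-19, -3, -3.4], -24.3],
  [[-19, -2.5, -3.4], -24.3],
  [[-19, -2.5, -3.4], -24.3],
])

```text
time_s: 21.35
tcp_pos: [0.5134, -0.0762, 0.0755]
ee_rot: [[0.176, 0.012, 0.984], [-0.984, -0.006, 0.176], [0.008, -1.0, 0.011]]
force: [-0.8, -0.2, -2.0]
opening: 0.0576
```

```bash
python3 - <<'E'
from h import *
c=cam('scene'); cv2.imwrite('pics/s15.png',cv2.cvtColor(cv2.resize(c['img'][120:260,150:330],None,fx=4,fy=4),cv2.COLOR_RGB2BGR))
p=manip.state()['tcp_pos'];a=np.radians(100.2);u=np.array([np.cos(a),np.sin(a)]);d=p[:2]-np.array([.5,.0042]);print(p,d@u,d@[-u[1],u[0]])
E
```

```text
[ 0.51383309 -0.07620978  0.0761387 ] -0.0815885849159374 0.0006248811991641581
```

View pics/s15.png

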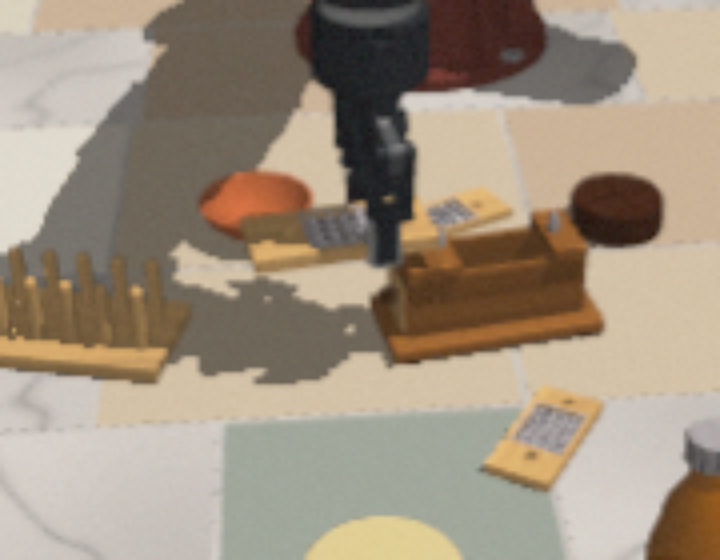

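Emit:
step_arm([
  [[0, 1, 0], 0],
  [[0, 1.6, 0], 0],
  [[0, 2, 0], 0],
  [[0, 2.3, 0], 0],
  [[0, 2.6, 0], 0],
  [[0, 2.9, 0], 0],
  [[0, 3.1, 0], 0],
  [[0, 3.1, 0], 0],
])

```text
time_s: 22.4
tcp_pos: [0.5147, -0.0774, 0.0465]
ee_rot: [[0.176, 0.014, 0.984], [-0.984, -0.009, 0.176], [0.011, -1.0, 0.013]]
force: [-5.1, -3.9, 10.7]
opening: 0.0578
```

```bash
python3 - <<'E'
from h import *
cam('wrist','w16');c=cam('scene'); cv2.imwrite('pics/s16.png',cv2.cvtColor(cv2.resize(c['img'][120:260,150:330],None,fx=4,fy=4),cv2.COLOR_RGB2BGR))
E
```

```text
(no output)
```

View pics/s16.png

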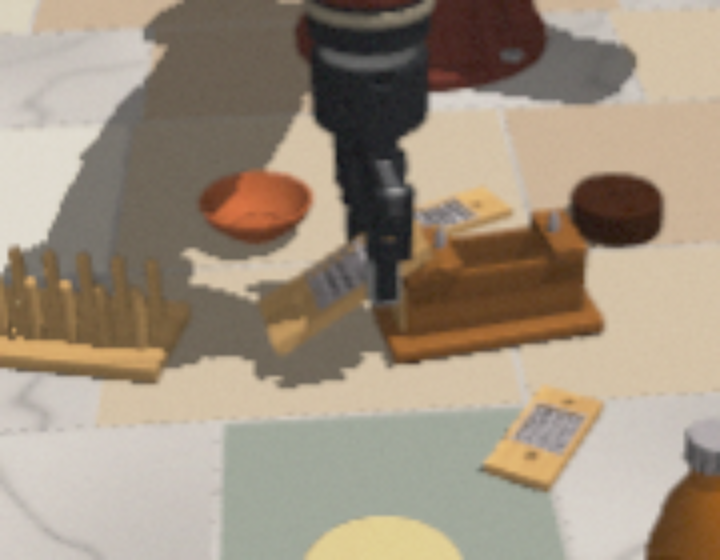

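Emit:
step_arm([
  [[0, -2.5, 0], 0],
  [[0, -5, 0], 0],
  [[2, -5, 0.3], 8],
  [[4, -5, 0.6], 16],
  [[5.8, -5, 1], 24.3],
  [[5.8, -4, 1], 24.3],
  [[5.8, -3.4, 1], 24.3],
  [[5.8, -3.4, 1], 24.3],
])

```text
time_s: 23.5
tcp_pos: [0.5335, -0.1314, 0.0802]
ee_rot: [[-0.242, 0.013, 0.97], [-0.97, -0.008, -0.242], [0.004, -1.0, 0.014]]
force: [0.2, 0.5, -1.5]
opening: 0.0579
```

```bash
python3 - <<'E'
from h import *
cam('wrist','w17');c=cam('scene'); cv2.imwrite('pics/s17.png',cv2.cvtColor(cv2.resize(c['img'][100:240,120:300],None,fx=4,fy=4),cv2.COLOR_RGB2BGR))
p=manip.state()['tcp_pos'];v=np.array([.2437,.9699]);d=p[:2]-np.array([.4943,-.2924]);print(p,d@v,d@[-v[1],v[0]])
E
```

```text
[ 0.53412313 -0.13190563  0.08119474] 0.1653683872789946 0.0004880264254597602
```

View pics/s17.png

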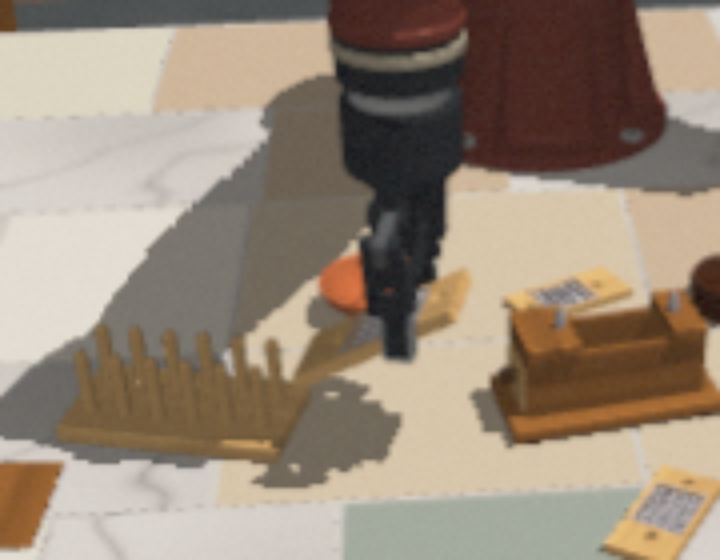

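Emit:
step_arm([
  [[1.4, 0.2, 0], 0],
  [[2.6, 0.2, 0], 0],
  [[3.2, -0.2, 0], 0],
  [[3.8, -0.6, 0], 0],
  [[4.4, -1, 0], 0],
  [[5, -1.3, 0], 0],
  [[5.7, -1.7, 0], 0],
  [[6.3, -2, 0], 0],
  [[6.3, -2, 0], 0],
])

```text
time_s: 24.72
tcp_pos: [0.5195, -0.1921, 0.1039]
ee_rot: [[-0.242, 0.018, 0.97], [-0.97, -0.006, -0.242], [0.001, -1.0, 0.019]]
force: [0.6, 14.3, 15.6]
opening: 0.0572
```

```bash
python3 - <<'E'
from h import *
cam('wrist','w18');c=cam('scene'); cv2.imwrite('pics/s18.png',cv2.cvtColor(cv2.resize(c['img'][100:240,110:290],None,fx=4,fy=4),cv2.COLOR_RGB2BGR))
p=manip.state()['tcp_pos'];v=np.array([.2437,.9699]);d=p[:2]-np.array([.4943,-.2924]);print(p,d@v,d@[-v[1],v[0]])
E
```

```text
[ 0.51959914 -0.19207722  0.10388438] 0.10346846153516484 -8.89744768536975e-05
```

View pics/s18.png

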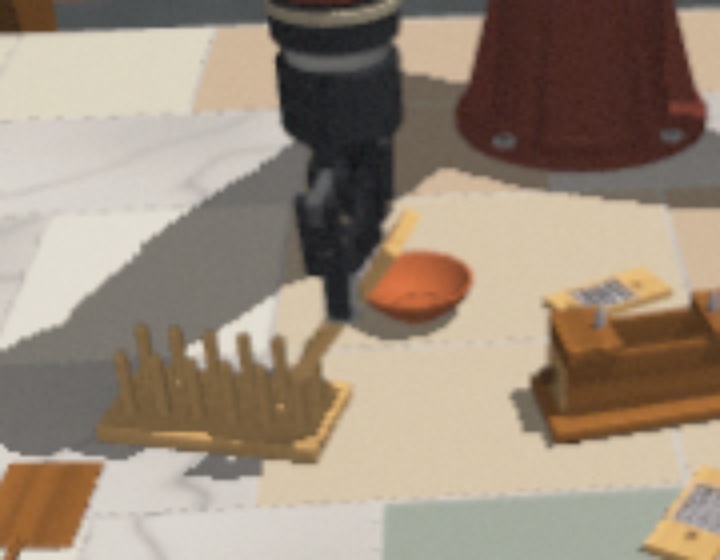

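View pics/w18.png

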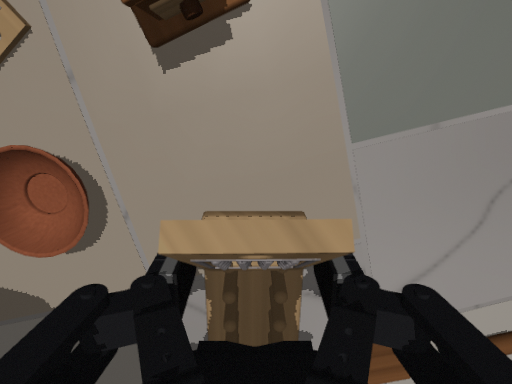

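Emit:
step_arm([
  [[0.7, -0.6, 0], 0],
  [[1.4, -1, 0], 0],
  [[2.1, -1.2, 0], 0],
  [[2.8, -1.2, 0], 0],
  [[3.3, -1.2, 0], 0],
  [[3.3, -1.2, 0], 0],
])

```text
time_s: 25.58
tcp_pos: [0.5112, -0.2243, 0.1156]
ee_rot: [[-0.243, 0.018, 0.97], [-0.97, -0.006, -0.243], [0.001, -1.0, 0.018]]
force: [1.4, 0.2, -1.6]
opening: 0.0576
```

```bash
python3 - <<'E'
from h import *
cam('wrist','w19');c=cam('scene'); cv2.imwrite('pics/s19.png',cv2.cvtColor(cv2.resize(c['img'][100:240,110:290],None,fx=4,fy=4),cv2.COLOR_RGB2BGR))
p=manip.state()['tcp_pos'];v=np.array([.2437,.9699]);d=p[:2]-np.array([.4943,-.2924]);print(p,d@v,d@[-v[1],v[0]])
E
```

```text
[ 0.51133871 -0.22385557  0.11576969] 0.07063357914729301 0.00017843485741194515
```

View pics/s19.png

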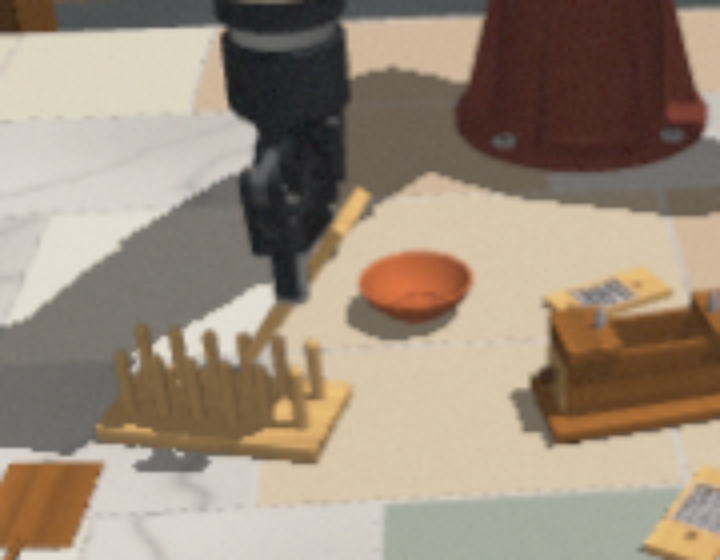

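View pics/w19.png

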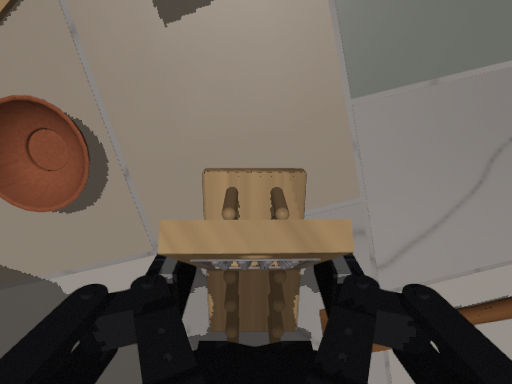

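```bash
python3 - <<'E'
from h import *
c=cam('scene');Q=cloud(c);v=np.array([.2437,.9699]);o=np.array([.4943,-.2924])
for (a,b) in [(362,195),(355,210),(345,225),(335,240),(325,255),(315,270),(290,308),(280,318),(272,328),(265,338),(260,345),(255,352)]:
    u,w=110+a/4,100+b/4; q=Q[int(round(w)),int(round(u))]; d=q[:2]-o; print((a,b),np.round([d@v,d@[-v[1],v[0]],q[2]],3),c['img'][int(round(w)),int(round(u))])
print(manip.state()['tcp_pos'])
E
```

```text
(362, 195) [nan nan nan] [229 189 121]
(355, 210) [0.106 0.006 0.172] [224 180 118]
(345, 225) [ 0.106 -0.019  0.173] [227 186 118]
(335, 240) [ 0.102 -0.025  0.165] [151 124  89]
(325, 255) [ 0.093 -0.025  0.153] [147 120  81]
(315, 270) [ 0.086 -0.025  0.14 ] [176 154 125]
(290, 308) [ 0.065 -0.025  0.112] [152 125  94]
(280, 318) [ 0.059 -0.027  0.104] [157 133 101]
(272, 328) [ 0.053 -0.027  0.097] [146 118  84]
(265, 338) [ 0.046 -0.025  0.089] [141 112  74]
(260, 345) [ 0.043 -0.028  0.084] [145 119  82]
(255, 352) [ 0.04  -0.027  0.077] [150 129 101]
[ 0.51138418 -0.22377582  0.11580841]
```

Emit:
step_arm([
  [[0, -1.5, 0], 0],
  [[-2.5, -1.5, 0], 0],
  [[-5, -1.5, 0], 0],
  [[-5, 2, 0], 0],
  [[-5, 4.8, 0], 0],
  [[-5, 4.8, 0], 0],
  [[-4.2, 4.8, 0], 0],
  [[-3.5, 4.6, 0], 0],
])

```text
time_s: 26.72
tcp_pos: [0.5215, -0.1906, 0.0717]
ee_rot: [[-0.242, 0.02, 0.97], [-0.97, -0.006, -0.242], [0.001, -1.0, 0.021]]
force: [2.2, 8.1, 3.4]
opening: 0.0575
```

```bash
cat > m.py <<'E'
from h import *
import sys
def look(name):
    c=cam('scene'); cv2.imwrite('pics/%s.png'%name,cv2.cvtColor(cv2.resize(c['img'][100:240,110:290],None,fx=4,fy=4),cv2.COLOR_RGB2BGR))
    Q=cloud(c);v=np.array([.2437,.9699]);o=np.array([.4943,-.2924]);d=Q[...,:2]-o;A=d@v;L=d@np.array([-v[1],v[0]])
    s=manip.state();p=s['tcp_pos'];dd=p[:2]-o;print('tcp along,lat,z',np.round([dd@v,dd@[-v[1],v[0]],p[2]],4),s['force'].round(1),s['opening'])
    im=c['img'].astype(int);wood=(im[...,0]-im[...,2]>35)&(im[...,0]>100)
    m=wood&(L<-.021)&(L>-.035)&(Q[...,2]>.018)&(abs(A-dd@v)<.13)
    P=np.c_[A[m],Q[...,2][m]];
    # drop dowel points: lateral -.023 front
    P=P[np.argsort(P[:,1])];print(len(P));print(P[::max(1,len(P)//16)].round(3).tolist())
    return c,Q
if __name__=='__main__': look(sys.argv[1])
E
python3 m.py s20
```

```text
tcp along,lat,z [ 0.1047 -0.0016  0.0718] [-0.   4.3 -0.4] 0.057408920957517685
297
[[0.06, 0.018], [0.009, 0.026], [0.036, 0.033], [0.078, 0.038], [0.076, 0.042], [0.043, 0.046], [0.061, 0.052], [0.094, 0.057], [-0.015, 0.063], [0.117, 0.09], [0.12, 0.112], [0.136, 0.126], [0.118, 0.298], [0.133, 0.332], [0.046, 0.374], [0.138, 0.417], [0.134, 0.43]]
```

View pics/s20.png

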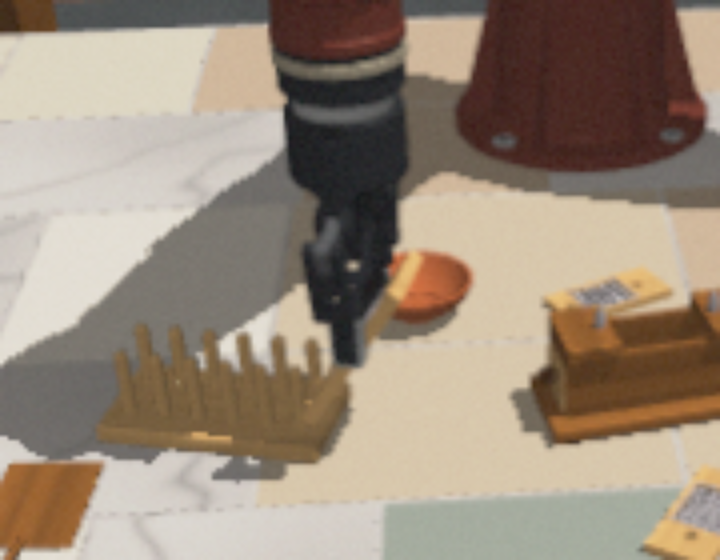

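Emit:
step_arm([
  [[0.3, -0.6, 0], 0],
  [[0.6, -1.1, 0], 0],
  [[1, -1.6, 0], 0],
  [[1.5, -2.0, 0], 0],
  [[2, -2.4, 0], 0],
  [[2.5, -2.7, 0], 0],
  [[3, -2.8, 0], 0],
  [[3, -2.8, 0], 0],
])

```text
time_s: 27.78
tcp_pos: [0.5135, -0.2196, 0.0998]
ee_rot: [[-0.242, 0.021, 0.97], [-0.97, -0.004, -0.242], [-0.001, -1.0, 0.021]]
force: [1.6, 7.5, -3.3]
opening: 0.0576
```

```bash
python3 m.py s21
```

```text
tcp along,lat,z [ 0.0754 -0.0009  0.0998] [ 2.2  6.5 -2.8] 0.057371927919021355
368
[[-0.039, 0.018], [0.012, 0.026], [0.067, 0.035], [-0.017, 0.046], [0.01, 0.053], [0.013, 0.058], [0.072, 0.064], [0.073, 0.08], [0.082, 0.095], [0.091, 0.123], [0.09, 0.142], [0.098, 0.156], [0.095, 0.326], [0.101, 0.362], [0.102, 0.425], [0.1, 0.451]]
```

View pics/s21.png

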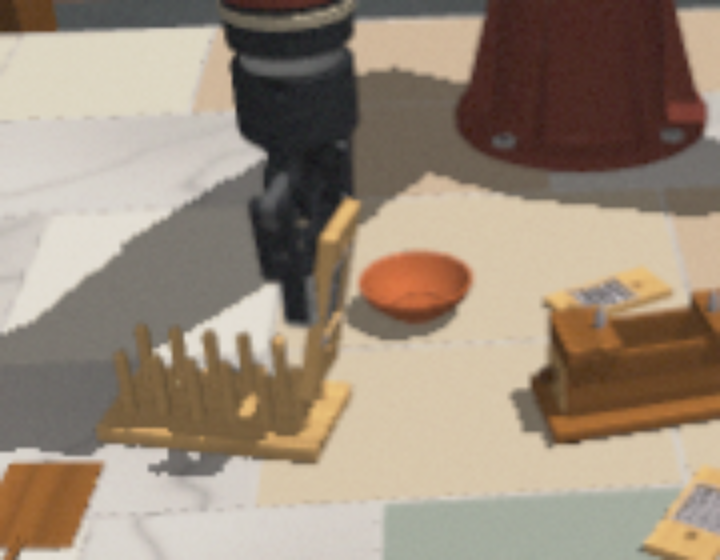

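Emit:
step_arm([
  [[0.5, -0.1, 0], 0],
  [[1, -0.2, 0], 0],
  [[1.5, -0.2, 0], 0],
  [[2, -0.2, 0], 0],
  [[2.3, -0.1, 0], 0],
  [[2.3, -0.1, 0], 0],
])

```text
time_s: 28.58
tcp_pos: [0.5079, -0.2425, 0.1009]
ee_rot: [[-0.243, 0.021, 0.97], [-0.97, -0.005, -0.243], [-0.001, -1.0, 0.021]]
force: [0.9, 0.3, -0.0]
opening: 0.0001
```

```bash
python3 m.py s22
```

```text
tcp along,lat,z [ 0.0519 -0.001   0.1009] [0.4 0.6 0.2] 7.271397080762263e-05
372
[[0.091, 0.018], [0.085, 0.024], [0.038, 0.029], [0.103, 0.033], [0.107, 0.039], [0.014, 0.043], [0.11, 0.049], [-0.039, 0.054], [0.014, 0.06], [0.132, 0.066], [0.143, 0.08], [0.16, 0.093], [0.059, 0.327], [0.076, 0.361], [0.079, 0.419], [0.083, 0.447], [0.076, 0.457]]
```

View pics/s22.png

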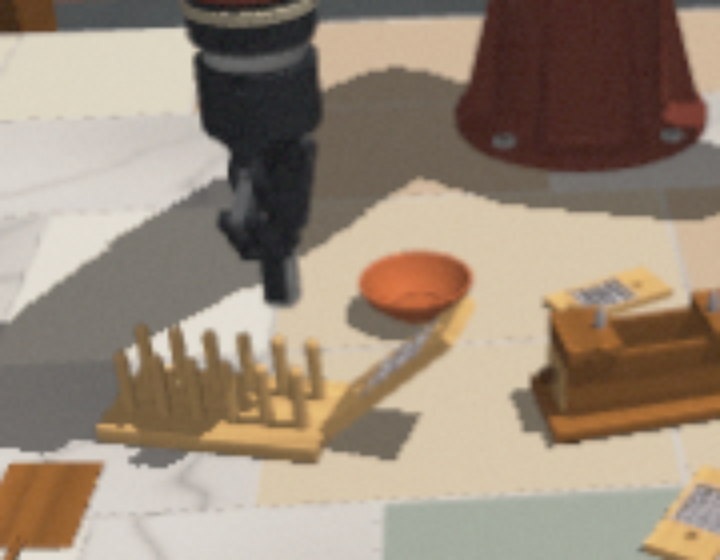

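Emit:
step_arm([
  [[0, -1, 0], 0],
  [[-1, -2, 0], 0],
  [[-2, -2, 0], 0],
], claw=-1, force=20)

```text
time_s: 29.0
tcp_pos: [0.5132, -0.2224, 0.1224]
ee_rot: [[-0.242, 0.022, 0.97], [-0.97, -0.006, -0.242], [-0.0, -1.0, 0.023]]
force: [0.6, -0.4, 0.1]
opening: 0.0545
```

```bash
python3 m.py s23; python3 - <<'E'
from h import *
c=cam('wrist','w23');t=cam('top');i=cv2.cvtColor(t['img'],cv2.COLOR_RGB2BGR);cv2.imwrite('pics/t23.png',cv2.resize(i[160:260,220:360],None,fx=5,fy=5,interpolation=cv2.INTER_CUBIC))
E
```

```text
tcp along,lat,z [ 0.0737 -0.0009  0.1217] [ 0.7  0.8 -0.8] 0.061794427918946064
210
[[0.052, 0.018], [0.009, 0.024], [-0.011, 0.027], [0.039, 0.033], [0.036, 0.038], [-0.041, 0.043], [0.037, 0.048], [-0.039, 0.053], [0.038, 0.057], [0.094, 0.336], [0.085, 0.351], [0.104, 0.383], [0.094, 0.386], [0.1, 0.443], [0.103, 0.469], [0.102, 0.473], [0.099, 0.481]]
```

View pics/s23.png

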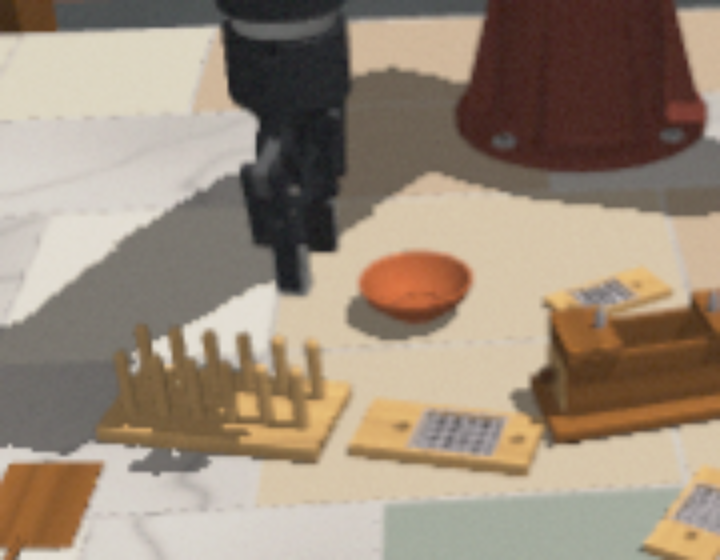

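View pics/w23.png

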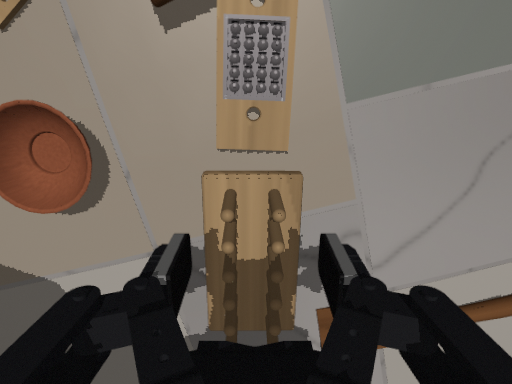

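View pics/t23.png

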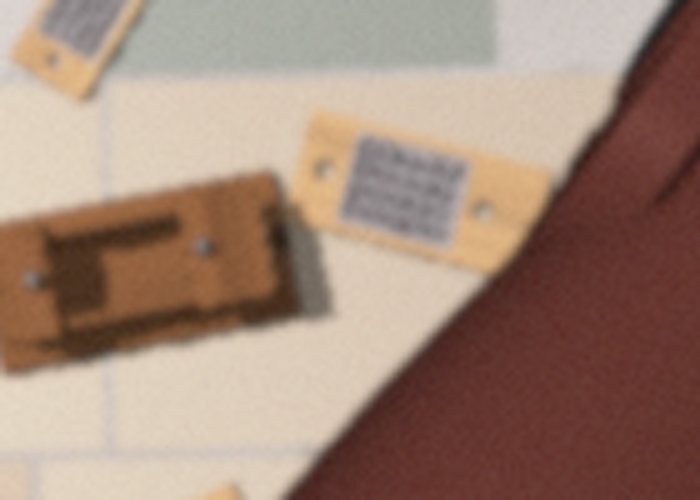

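```bash
python3 - <<'E'
from h import *
c=cam('wrist','w24')
g=cv2.cvtColor(c['img'],cv2.COLOR_RGB2BGR); cv2.imwrite('pics/w24c.png',cv2.resize(g[0:170,180:330],None,fx=4,fy=4))
Q=cloud(c)
for uv in [(230,140),(275,140),(230,20),(285,20),(253,125),(230,60)]: print(uv,Q[uv[1],uv[0]].round(4))
P=onz(c,[(216,151),(289,152),(253,114),(257,2)],.010);print(P.round(4))
v=np.array([.2437,.9699]);o=np.array([.4943,-.2924])
for p in P: d=p[:2]-o;print(np.round([d@v,d@[-v[1],v[0]]],4))
s=manip.state();print(s['tcp_pos'],s['ee_rot'].round(4).tolist())
E
```

```text
(230, 140) [ 0.5027 -0.1853  0.0095]
(275, 140) [ 0.5375 -0.1942  0.009 ]
(230, 20) [ 0.5256 -0.1002  0.0056]
(285, 20) [ 0.5649 -0.1097  0.0051]
(253, 125) [ 0.5234 -0.1783  0.0097]
(230, 60) [ 0.5183 -0.1271  0.0056]
[[ 0.4896 -0.1911  0.01  ]
 [ 0.5463 -0.2063  0.01  ]
 [ 0.5254 -0.17    0.01  ]
 [ 0.5473 -0.094   0.01  ]]
[0.0971 0.0293]
[ 0.0962 -0.0294]
[ 0.1263 -0.0004]
[ 0.2053 -0.0031]
[ 0.51237754 -0.22224054  0.12064373] [[-0.2416, 0.0202, 0.9702], [-0.9704, -0.0042, -0.2416], [-0.0008, -0.9998, 0.0206]]
```

View pics/w24c.png

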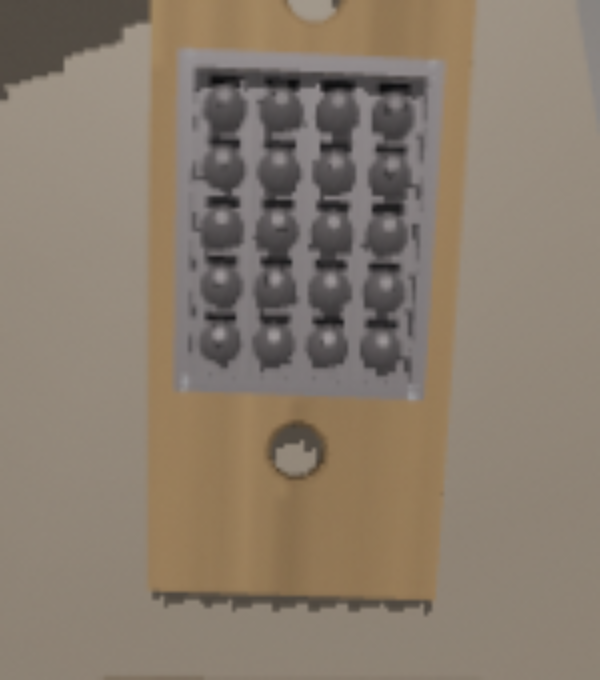

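Emit:
step_arm([
  [[-2.6, 3, -0.3], 2],
  [[-2.6, 8, -0.3], 2],
  [[-2.6, 11, -0.3], 2],
  [[-2.6, 12.3, -0.3], 2],
  [[-2.6, 12.3, -0.3], 2],
], claw=-1)

```text
time_s: 29.82
tcp_pos: [0.5179, -0.1967, -0.0027]
ee_rot: [[-0.275, 0.019, 0.961], [-0.961, -0.004, -0.275], [-0.002, -1.0, 0.02]]
force: [-0.5, -0.2, -0.5]
opening: 0.0855
```

Emit:
step_arm([
  [[0, 0, 0], 0],
  [[0, 0, 0], 0],
  [[0, 0, 0], 0],
  [[0, 0, 0], 0],
  [[0, 0, 0], 0],
  [[0, 0, 0], 0],
], claw=1, force=20)

```text
time_s: 30.58
tcp_pos: [0.5188, -0.1974, -0.0009]
ee_rot: [[-0.276, 0.021, 0.961], [-0.961, -0.005, -0.276], [-0.001, -1.0, 0.022]]
force: [-1.5, -0.3, 5.5]
opening: 0.0573
```

```bash
python3 m.py s25;  python3 - <<'E'
from h import *
c=cam('wrist','w25')
E
```

```text
tcp along,lat,z [ 0.0981 -0.0006 -0.001 ] [-1.4  0.2  5.1] 0.05729602558098099
338
[[0.06, 0.018], [0.061, 0.027], [0.061, 0.037], [0.063, 0.048], [0.063, 0.057], [0.129, 0.226], [0.116, 0.26], [0.129, 0.315], [0.127, 0.347], [0.052, 0.377], [0.097, 0.472], [0.083, 0.474], [0.097, 0.477], [0.107, 0.479], [0.121, 0.483], [0.121, 0.488], [0.135, 0.491]]
```

View pics/w25.png

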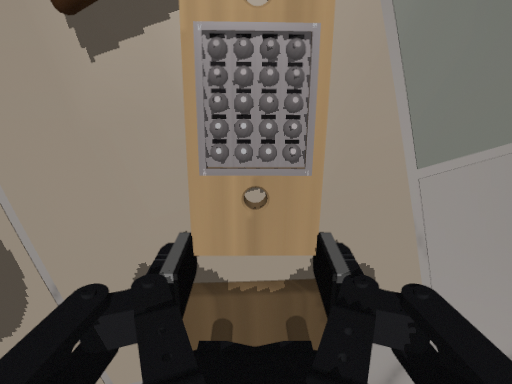

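Emit:
step_arm([
  [[0, -2, 0], 0],
  [[0, -5, 0], 0],
  [[0, -10, 0], 0],
  [[0, -16, 0], 0],
  [[0, -20, 0], 0],
  [[0, -20, 0], 0],
])

```text
time_s: 31.42
tcp_pos: [0.5163, -0.1977, 0.2037]
ee_rot: [[-0.276, 0.027, 0.961], [-0.961, -0.009, -0.275], [0.002, -1.0, 0.029]]
force: [0.6, -0.2, -1.2]
opening: 0.0569
```

```bash
python3 - <<'E'
from h import *
c=cam('wrist','w26');c=cam('scene'); cv2.imwrite('pics/s26.png',cv2.cvtColor(cv2.resize(c['img'][70:210,130:310],None,fx=4,fy=4),cv2.COLOR_RGB2BGR))
E
```

```text
(no output)
```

View pics/s26.png

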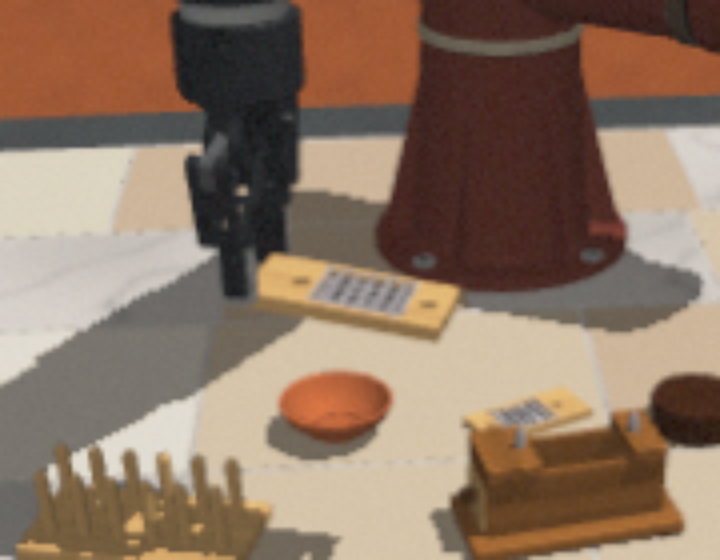

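Emit:
step_arm([
  [[0, -6, 0], -10],
  [[0, 0, 0], -20],
  [[0, -6, 0], -30],
  [[0, 0, 0], -40],
  [[0, -6, 0], -50],
  [[0, 0, 0], -60],
  [[0, -6, 0], -70],
  [[0, 0, 0], -80],
  [[0, -6, 0], -90],
  [[0, 0, 0], -100],
  [[0, -6, 0], -110],
  [[0, 0, 0], -120],
])

```text
time_s: 33.02
tcp_pos: [0.5171, -0.1983, 0.2045]
ee_rot: [[0.969, 0.03, -0.247], [0.248, -0.011, 0.969], [0.026, -0.999, -0.018]]
force: [2.1, -1.1, -1.9]
opening: 0.0563
```

```bash
python3 - <<'E'
from h import *
c=cam('wrist','w27');c=cam('scene'); cv2.imwrite('pics/s27.png',cv2.cvtColor(cv2.resize(c['img'][70:210,130:310],None,fx=4,fy=4),cv2.COLOR_RGB2BGR))
E
```

```text
(no output)
```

View pics/s27.png

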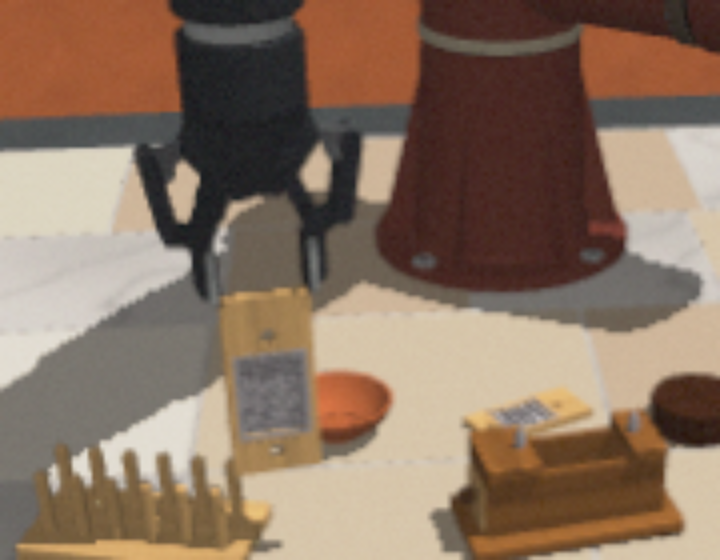

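Emit:
step_arm([
  [[0, 0, 0], -10],
  [[0, 0, 0], -20],
  [[0, 0, 0], -30],
  [[0, 1, 0], -40],
  [[-0.2, 3, -0.3], -51],
  [[-0.3, 5.2, -0.5], -61.5],
  [[-0.3, 5.2, -0.5], -61.5],
  [[-0.3, 5.2, -0.5], -61.5],
])

```text
time_s: 34.12
tcp_pos: [0.5106, -0.1998, 0.1405]
ee_rot: [[0.253, 0.013, -0.967], [0.967, 0.001, 0.253], [0.004, -1.0, -0.012]]
force: [-0.1, 0.4, -0.9]
opening: 0.0562
```

```bash
python3 m.py s28;python3 - <<'E'
from h import *
c=cam('wrist','w28')
E
```

```text
tcp along,lat,z [0.0937 0.0066 0.1408] [ 0.5 -0.3 -1.1] 0.056374096664539894
227
[[0.036, 0.018], [0.038, 0.027], [-0.01, 0.031], [0.066, 0.035], [0.061, 0.038], [0.09, 0.044], [0.034, 0.047], [0.01, 0.053], [0.035, 0.057], [0.089, 0.063], [0.093, 0.079], [0.092, 0.094], [0.094, 0.116], [0.105, 0.166], [0.116, 0.37], [0.124, 0.485], [0.116, 0.506]]
```

View pics/s28.png

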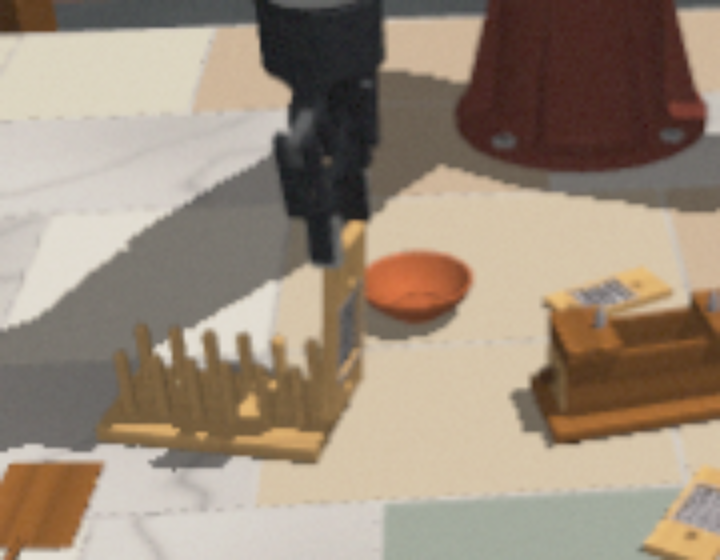

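```bash
python3 - <<'E'
from h import *
c=cam('scene');Q=cloud(c);v=np.array([.2437,.9699]);o=np.array([.4943,-.2924])
for (a,b) in [(357,226),(352,230),(345,240),(352,250),(332,272),(330,300),(338,330),(345,385),(356,372),(340,395),(338,402),(325,255)]:
    u,w=110+a/4,100+b/4; q=Q[int(round(w)),int(round(u))]; d=q[:2]-o; print((a,b),np.round([d@v,d@[-v[1],v[0]],q[2]],3))
E
```

```text
(357, 226) [0.098 0.027 0.149]
(352, 230) [0.099 0.015 0.15 ]
(345, 240) [0.097 0.004 0.149]
(352, 250) [0.101 0.006 0.143]
(332, 272) [ 0.096 -0.022  0.14 ]
(330, 300) [ 0.091 -0.021  0.118]
(338, 330) [ 0.095 -0.022  0.098]
(345, 385) [ 0.091 -0.007  0.044]
(356, 372) [0.091 0.02  0.037]
(340, 395) [ 0.091 -0.016  0.04 ]
(338, 402) [ 0.091 -0.026  0.043]
(325, 255) [ 0.095 -0.031  0.156]
```

View pics/w28.png

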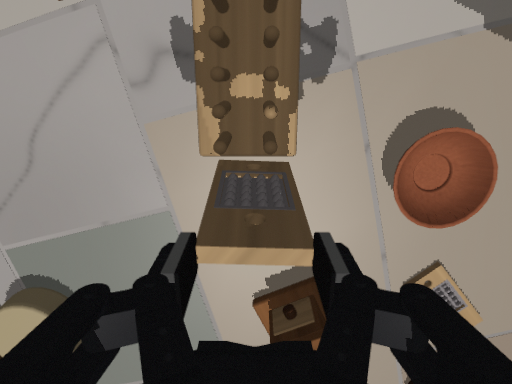

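Emit:
step_arm([
  [[0, -1.2, -0.6], 0],
  [[-1.7, -1.2, -0.6], 0],
  [[-2.8, -1.2, -0.6], 0],
  [[-3.9, -1.2, -0.6], 0],
  [[-5.6, -0.9, -0.6], 0],
  [[-7.2, -0.3, -0.6], 0],
  [[-8.8, 0.5, -0.6], 0],
  [[-10.1, 1.6, -0.6], 0],
  [[-10.1, 1.6, -0.6], 0],
])

```text
time_s: 35.4
tcp_pos: [0.4906, -0.2995, 0.1227]
ee_rot: [[0.252, 0.012, -0.968], [0.968, 0.002, 0.252], [0.005, -1.0, -0.011]]
force: [-0.1, 1.9, -0.8]
opening: 0.0548
```

```bash
python3 m.py s29
```

```text
tcp along,lat,z [-0.0073  0.0016  0.1235] [0.2 0.4 0.1] 0.05482850991276415
462
[[-0.038, 0.018], [0.038, 0.029], [0.061, 0.037], [0.014, 0.046], [0.009, 0.052], [-0.062, 0.057], [0.072, 0.063], [0.067, 0.071], [0.04, 0.083], [0.034, 0.096], [0.027, 0.107], [0.009, 0.117], [0.003, 0.35], [0.012, 0.385], [0.017, 0.444], [0.012, 0.469], [0.018, 0.476]]
```

View pics/s29.png

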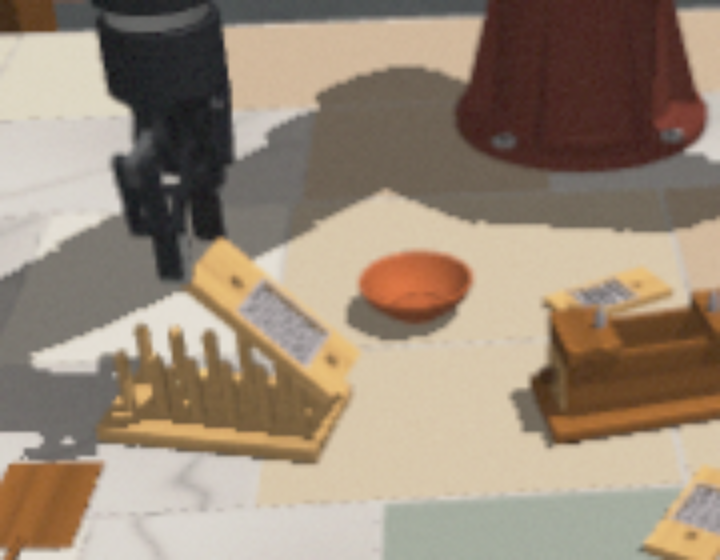

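Emit:
step_arm([
  [[-1.2, 1.4, 0], 0],
  [[-1.5, 2, 0], 0],
])

```text
time_s: 35.7
tcp_pos: [0.4869, -0.3136, 0.102]
ee_rot: [[0.251, 0.011, -0.968], [0.968, 0.003, 0.251], [0.005, -1.0, -0.01]]
force: [-1.1, 2.3, -1.6]
opening: 0.0549
```

```bash
python3 m.py s30
```

```text
tcp along,lat,z [-0.0223  0.0024  0.1013] [-1.2  1.8 -1.9] 0.0547169227577871
477
[[0.065, 0.018], [-0.041, 0.026], [0.062, 0.036], [-0.018, 0.045], [0.091, 0.054], [-0.04, 0.058], [0.084, 0.063], [0.047, 0.069], [0.054, 0.077], [0.009, 0.085], [0.014, 0.093], [-0.001, 0.101], [0.001, 0.33], [-0.001, 0.416], [-0.0, 0.425], [0.005, 0.45], [-0.003, 0.457]]
```

View pics/s30.png

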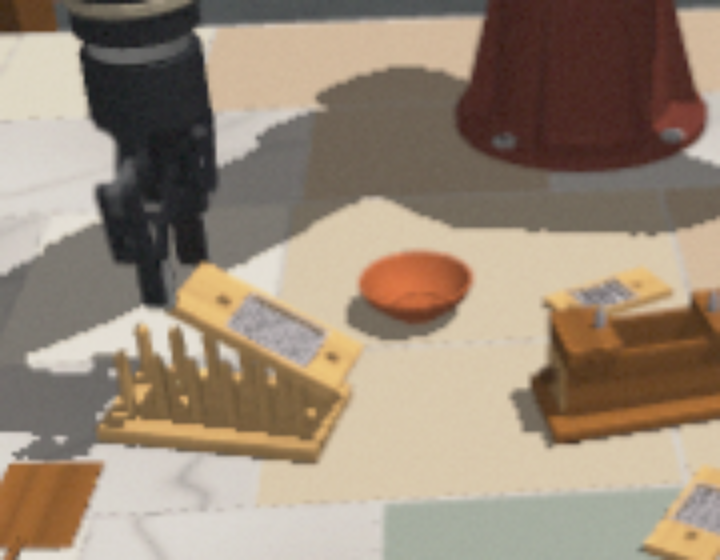

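Emit:
step_arm([
  [[-0.3, 1.2, 0], 0],
  [[-0.4, 2.4, 0], 0],
  [[-0.4, 3.4, 0], 0],
  [[-0.4, 3.5, 0], 0],
])

```text
time_s: 36.25
tcp_pos: [0.486, -0.317, 0.0657]
ee_rot: [[0.251, 0.011, -0.968], [0.968, 0.004, 0.252], [0.006, -1.0, -0.009]]
force: [-0.7, -0.4, 0.6]
opening: 0.0545
```

```bash
python3 m.py s31
```

```text
tcp along,lat,z [-0.0257  0.002   0.066 ] [-0.3 -0.9  0.1] 0.05483385823336604
471
[[-0.038, 0.018], [-0.063, 0.029], [0.036, 0.038], [0.009, 0.048], [-0.035, 0.057], [-0.009, 0.063], [-0.02, 0.065], [0.076, 0.068], [0.1, 0.069], [0.054, 0.071], [-0.006, 0.072], [0.012, 0.074], [0.003, 0.325], [0.0, 0.38], [-0.008, 0.389], [-0.0, 0.413], [-0.006, 0.421]]
```

View pics/s31.png

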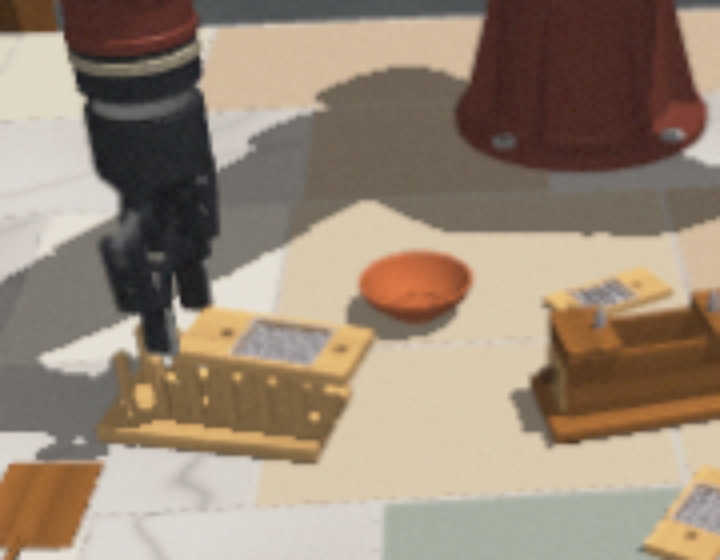

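Emit:
step_arm([
  [[0, 0, 0], 0],
  [[0, 0, 0], 0],
  [[0, 0, 0], 0],
  [[0, 0, 0], 0],
], claw=-1)

```text
time_s: 36.8
tcp_pos: [0.4861, -0.3169, 0.0661]
ee_rot: [[0.251, 0.011, -0.968], [0.968, 0.004, 0.251], [0.006, -1.0, -0.01]]
force: [0.4, -0.3, 0.4]
opening: 0.0851
```

```bash
python3 - <<'E'
from h import *
c=cam('scene');i=cv2.cvtColor(c['img'],cv2.COLOR_RGB2BGR);cv2.imwrite('pics/s32.png',cv2.resize(i[165:205,140:215],None,fx=10,fy=10,interpolation=cv2.INTER_CUBIC))
Q=cloud(c)
for u,w in [(170,184),(180,186),(190,187),(200,189),(160,180)]:print(Q[w,u].round(4))
E
```

```text
[ 0.5015 -0.2744  0.0727]
[ 0.5058 -0.2477  0.0674]
[ 0.5109 -0.2205  0.0659]
[ 0.5249 -0.1931  0.0668]
[ 0.4854 -0.3026  0.0772]
```

View pics/s32.png

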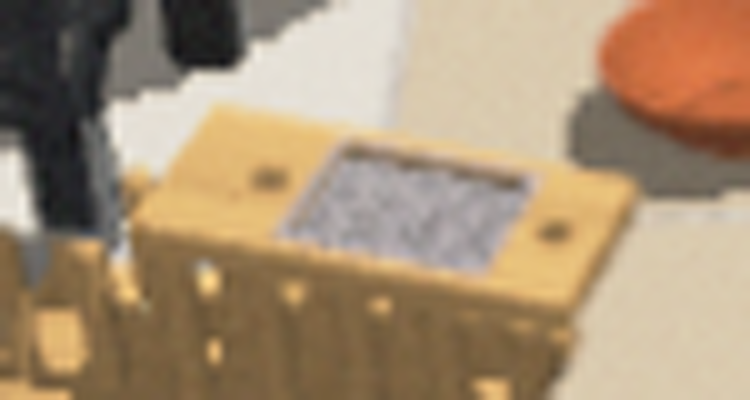

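```bash
python3 - <<'E'
from h import *
c=cam('scene')
f=lambda a:[(a[0]+.5)/10-.5+140,(a[1]+.5)/10-.5+165]
A=onz(c,[f((268,179))],.0755)[0];B=onz(c,[f((553,232))],.0665)[0]
d=B-A;print(A,B,np.linalg.norm(d)); u=d/np.linalg.norm(d);C=A+.034*u;print('centre top',C,'ang',np.degrees(np.arctan2(u[1],u[0])))
s=manip.state();R=s['ee_rot'];print('tool x ang',np.degrees(np.arctan2(R[1,0],R[0,0])),s['tcp_pos'],'shift cm to centre',100*R.T@(np.array([C[0],C[1],.047])-s['tcp_pos']))
E
```

```text
[ 0.49716599 -0.28431851  0.0755    ] [ 0.51694206 -0.20716425  0.0665    ] 0.08015530254574632
centre top [ 0.50555454 -0.25159148  0.07168241] ang 75.62353409363695
tool x ang 75.44635196056615 [ 0.48603102 -0.31687055  0.06605507] shift cm to centre [ 6.79657627  1.95176631 -0.23099991]
```

Emit:
step_arm([
  [[3.5, 0.5, -0.2], 0],
  [[6.8, 1.2, -0.2], 0],
  [[6.8, 1.9, -0.2], 0],
  [[6.8, 1.9, -0.2], 0],
], claw=-1)

```text
time_s: 37.4
tcp_pos: [0.505, -0.2516, 0.047]
ee_rot: [[0.251, 0.01, -0.968], [0.968, 0.004, 0.251], [0.007, -1.0, -0.009]]
force: [-0.5, -0.4, 0.6]
opening: 0.0852
```

Emit:
step_arm([
  [[0, 0, 0], 0],
  [[0, 0, 0], 0],
  [[0, 0, 0], 0],
  [[0, 0, 0], 0],
  [[0, 0, 0], 0],
  [[0, 0, 0], 0],
  [[0, 0, 0], 0],
], claw=1, force=60)

```text
time_s: 38.28
tcp_pos: [0.506, -0.253, 0.0483]
ee_rot: [[0.252, 0.013, -0.968], [0.968, 0.002, 0.252], [0.005, -1.0, -0.012]]
force: [3.2, -2.8, 5.4]
opening: 0.0564
```

Emit:
step_arm([
  [[0, -2, 0], 0],
  [[0, -5, 0], 0],
  [[0, -8, 0], 0],
  [[0, -8, 0], 0],
])

```text
time_s: 38.78
tcp_pos: [0.5058, -0.2541, 0.1311]
ee_rot: [[0.252, 0.015, -0.968], [0.968, -0.001, 0.252], [0.003, -1.0, -0.015]]
force: [0.1, -0.2, -2.1]
opening: 0.0568
```

```bash
python3 - <<'E'
from h import *
c=cam('wrist','w33');c=cam('scene');i=cv2.cvtColor(c['img'],cv2.COLOR_RGB2BGR);cv2.imwrite('pics/s33.png',cv2.resize(i[110:210,120:270],None,fx=5,fy=5,interpolation=cv2.INTER_CUBIC))
print(manip.state()['joint_positions'])
E
```

```text
[-0.70154963 -0.00982463 -0.20773834  1.36520385  0.0093123  -2.01779445]
```

View pics/s33.png

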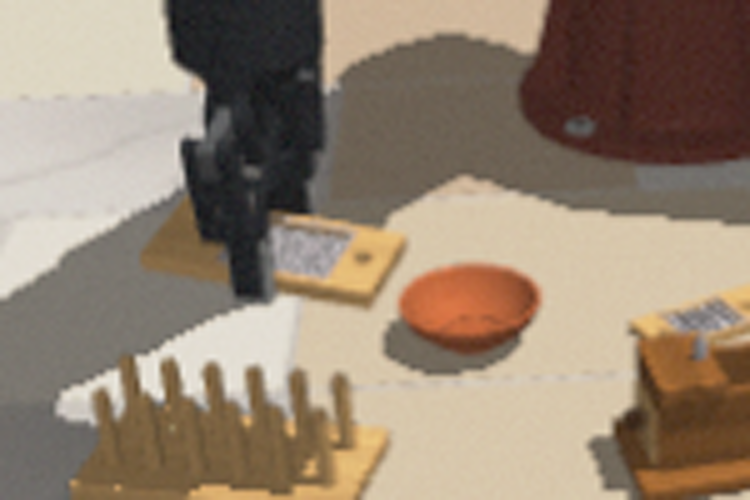

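View pics/w33.png

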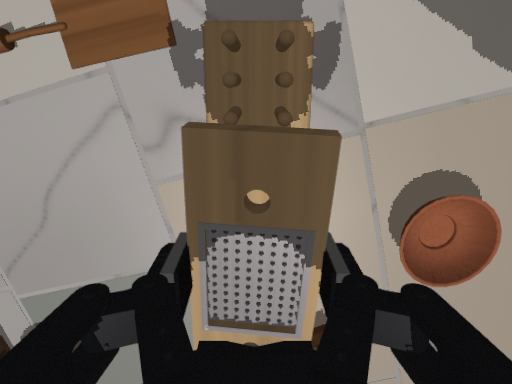

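Emit:
step_arm([
  [[4, 0, 1], -4],
  [[10, 0, 2.8], -10],
  [[16, 0, 4.5], -16],
  [[21, 0, 6], -22],
  [[24.9, 0, 7.1], -24.6],
  [[24.9, 0, 7.1], -24.6],
  [[24.9, 0, 7.1], -24.6],
  [[24.9, 0, 7.1], -24.6],
])

```text
time_s: 39.88
tcp_pos: [0.4984, 0.005, 0.1277]
ee_rot: [[-0.172, 0.011, -0.985], [0.985, 0.002, -0.172], [0.0, -1.0, -0.011]]
force: [0.2, 0.7, -1.8]
opening: 0.0566
```

```bash
python3 - <<'E'
from h import *
c=cam('wrist','w34');c=cam('scene');i=cv2.cvtColor(c['img'],cv2.COLOR_RGB2BGR);cv2.imwrite('pics/s34.png',cv2.resize(i[120:220,200:350],None,fx=5,fy=5,interpolation=cv2.INTER_CUBIC))
c=cam('top','t34')
E
```

```text
(no output)
```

View pics/s34.png

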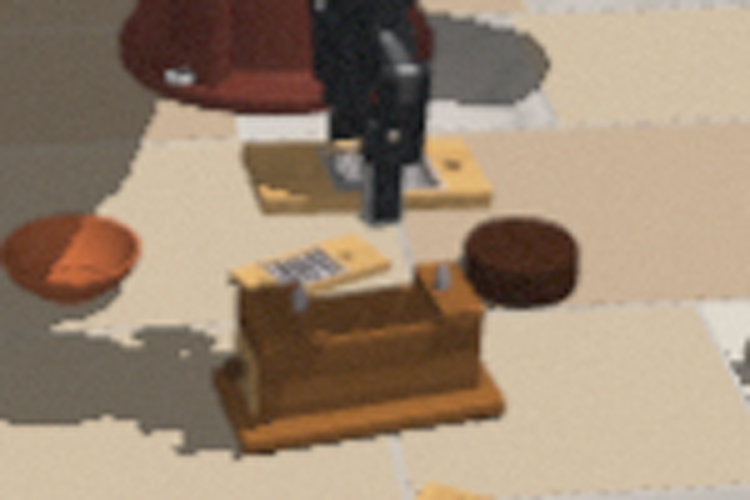

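View pics/w34.png

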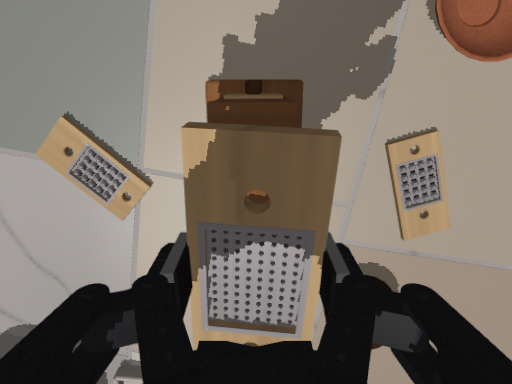

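```bash
python3 - <<'E'
from h import *
c=cam('wrist');Q=cloud(c);i=cv2.cvtColor(c['img'],cv2.COLOR_RGB2BGR);cv2.imwrite('pics/w35.png',cv2.resize(i[110:290,160:360],None,fx=4,fy=4,interpolation=cv2.INTER_CUBIC))
M=np.zeros(Q.shape[:2],bool);M[140:180,200:325]=1;M[225:230,190:198]=0
P=Q[M];P=P[~np.isnan(P[:,0])];m=P.mean(0);n=np.linalg.svd(P-m)[2][2];n*=np.sign(n[2]);print('plane',m,n,np.degrees(np.arccos(n[2])))
s=manip.state();print(s['tcp_pos'])
np.save('pl.npy',np.r_[m,n])
a=np.radians(100.2);u=np.array([np.cos(a),np.sin(a)]);print('slope along u',-(n[0]*u[0]+n[1]*u[1])/n[2],'lateral',-(n[0]*-u[1]+n[1]*u[0])/n[2])
E
```

```text
plane [ 0.50321398 -0.04373715  0.15449996] [0.05507992 0.09968828 0.99349305] 6.539762702687725
[0.49862314 0.00521351 0.12816633]
slope along u -0.08893766295889727 lateral 0.07233336132718039
```

View pics/w35.png

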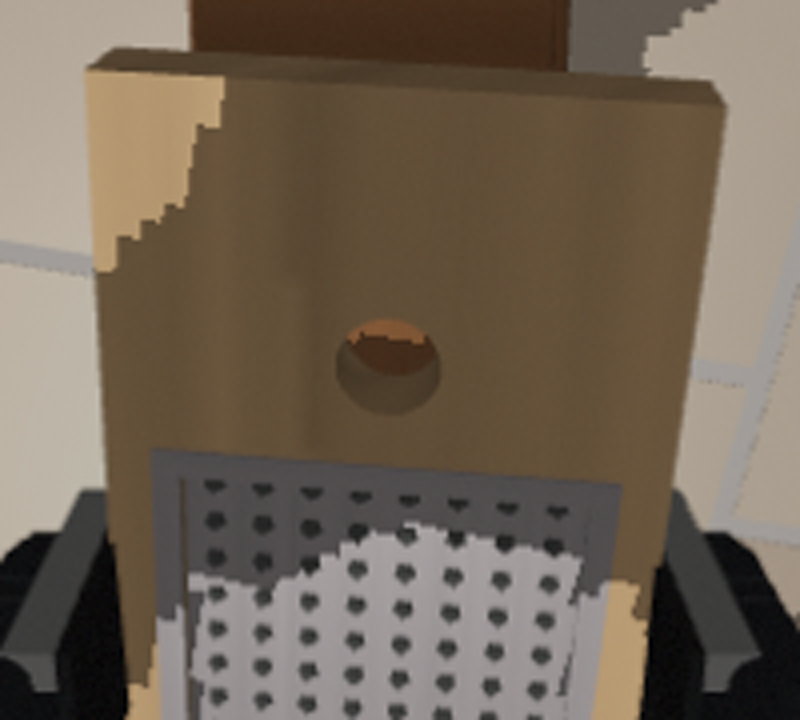

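```bash
python3 - <<'E'
from h import *
c=cam('wrist');pl=np.load('pl.npy');m,n=pl[:3],pl[3:]
f=lambda L:(np.array(L,float)+.5)/4-.5+[160,110]
o,d=ray(c,f([(388,367),(88,68),(722,106),(107,440),(678,455)]));X=o+d*(((m-o)@n)/(d@n))[:,None]
X=X;print(X.round(4));print('w',np.linalg.norm(X[1]-X[2]),np.linalg.norm(X[3]-X[4]))
L=X[1]-X[3]; Rr=X[2]-X[4]; 
for e in(-L,-Rr): print('edge ang',np.degrees(np.arctan2(e[1],e[0])))
w=X[2]-X[1]; print('end edge ang',np.degrees(np.arctan2(w[1],w[0])))
mid=(X[1]+X[2])/2; h=X[0]; e=h-mid; print('mid-hole',np.linalg.norm(e),'ang',np.degrees(np.arctan2(e[1],e[0])))
s=manip.state();R=s['ee_rot'];t=s['tcp_pos'];print(t)
# hole mid thickness
hm=h-.005*n; print('hole_inner mid',hm)
a=np.radians(100.2);u=np.array([np.cos(a),np.sin(a)]); pin=np.array([.5,.0042])-.034*u
print('target pin_inner',pin)
E
```

```text
[[ 0.5021 -0.0263  0.1528]
 [ 0.5341 -0.0504  0.1535]
 [ 0.4776 -0.0576  0.1573]
 [ 0.529  -0.0121  0.1499]
 [ 0.4722 -0.0227  0.1541]]
w 0.057099915896771276 0.05784820630872939
edge ang 97.69712844375226
edge ang 98.76130282978495
end edge ang -172.76248492610566
mid-hole 0.028048929338539957 ang 97.7746089152335
[0.49864108 0.00531744 0.12821641]
hole_inner mid [ 0.50182429 -0.02682826  0.1478476 ]
target pin_inner [ 0.50602088 -0.02926265]
```

Emit:
step_arm([
  [[-0.2, 1.5, -0.2], -2.3],
  [[-0.25, 3, -0.25], -2.3],
  [[-0.25, 4.2, -0.25], -2.3],
  [[-0.25, 5.0, -0.25], -2.3],
  [[-0.25, 5.0, -0.25], -2.3],
  [[-0.25, 5.0, -0.25], -2.3],
])

```text
time_s: 40.88
tcp_pos: [0.5024, 0.0034, 0.0787]
ee_rot: [[-0.212, 0.012, -0.977], [0.977, 0.002, -0.212], [-0.001, -1.0, -0.013]]
force: [0.1, 0.9, -1.2]
opening: 0.0563
```

```bash
python3 - <<'E'
from h import *
c=cam('wrist');i=cv2.cvtColor(c['img'],cv2.COLOR_RGB2BGR);cv2.imwrite('pics/w36.png',cv2.resize(i[60:260,160:360],None,fx=4,fy=4,interpolation=cv2.INTER_CUBIC)[:600])
c=cam('scene');i=cv2.cvtColor(c['img'],cv2.COLOR_RGB2BGR);cv2.imwrite('pics/s36.png',cv2.resize(i[140:220,220:320],None,fx=7,fy=7,interpolation=cv2.INTER_CUBIC))
s=manip.state();print(s['tcp_pos'],s['force'])
E
```

```text
[0.50248492 0.00330855 0.07884029] [ 0.67523361 -1.44119045 -2.16442083]
```

View pics/s36.png

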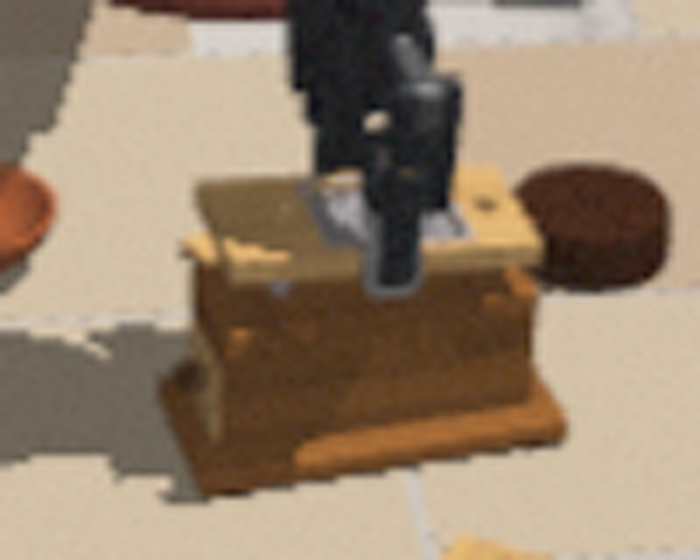

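View pics/w36.png

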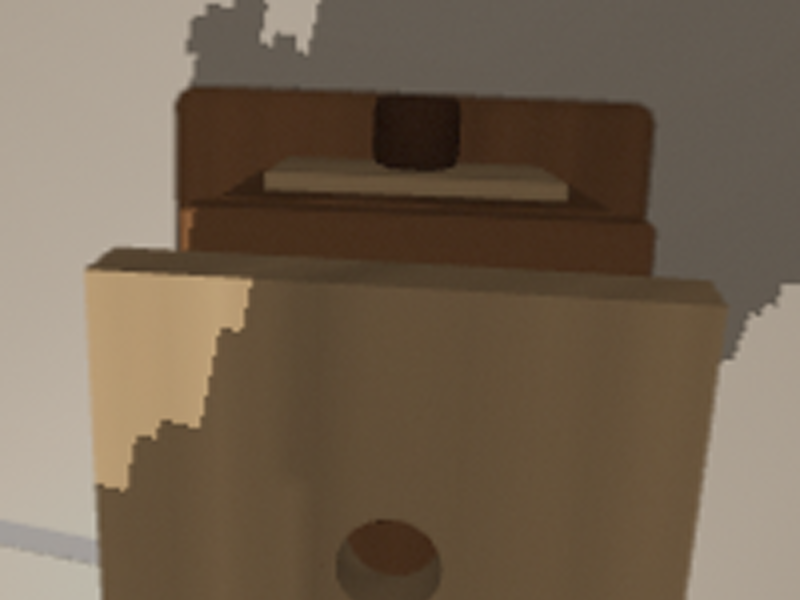

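```bash
python3 - <<'E'
from h import *
c=cam('wrist');Q=cloud(c)
M=np.zeros(Q.shape[:2],bool);M[137:180,205:320]=1
P=Q[M];P=P[~np.isnan(P[:,0])];m=P.mean(0);n=np.linalg.svd(P-m)[2][2];n*=np.sign(n[2])
# box end edges from rows: top edge of plate end of box; locate
f=lambda L:(np.array(L,float)+.5)/4-.5+[160,60]
o,d=ray(c,f([(388,567),(88,268),(722,304)]));X=o+d*(((m-o)@n)/(d@n))[:,None]
h=X[0]-.005*n;mid=(X[1]+X[2])/2;e=X[0]-mid
a=np.radians(100.2);u=np.array([np.cos(a),np.sin(a)]);l=np.array([-u[1],u[0]]);b=np.array([.5,.0042])
print('hole mid',h,'rel pin (u,l)',(h[:2]-b)@u+.034,(h[:2]-b)@l,'ang',np.degrees(np.arctan2(e[1],e[0])),n)
w=X[2]-X[1];print('end edge ang+90',np.degrees(np.arctan2(w[1],w[0]))-90+360)
# foot-board far corners z=.014 top edge: (180,95),(652,108)
F=onz(c,f([(180,95),(652,108)]),.014);fm=F.mean(0);print('foot end mid rel (u,l)',(fm[:2]-b)@u,(fm[:2]-b)@l,'ang',np.degrees(np.arctan2(*(F[1]-F[0])[[1,0]]))-90+360,np.linalg.norm(F[0]-F[1]))
s=manip.state();print(s['tcp_pos'])
E
```

```text
hole mid [ 0.5070118  -0.02850757  0.09859387] rel pin (u,l) 0.0005676728526980285 -0.0011089754273330664 ang 100.10107886761423 [0.04906384 0.10457091 0.99330643]
end edge ang+90 99.7227156177313
foot end mid rel (u,l) -0.07569123803232 0.0006168203918082982 ang 100.80069366403006 0.07326142574295395
[0.50247873 0.00332347 0.07880155]
```

Emit:
step_arm([
  [[0, 0.3, 0.12], -0.3],
  [[0.05, 0.7, 0.12], -0.3],
  [[0.05, 1.1, 0.12], -0.3],
  [[0.05, 1.4, 0.12], -0.3],
  [[0.05, 1.6, 0.12], -0.3],
  [[0.05, 1.6, 0.12], -0.3],
])

```text
time_s: 41.78
tcp_pos: [0.5014, 0.0034, 0.0631]
ee_rot: [[-0.217, 0.013, -0.976], [0.976, 0.002, -0.217], [-0.001, -1.0, -0.013]]
force: [-2.7, -1.9, 3.1]
opening: 0.0564
```

```bash
python3 - <<'E'
from h import *
c=cam('wrist');i=cv2.cvtColor(c['img'],cv2.COLOR_RGB2BGR);cv2.imwrite('pics/w37.png',cv2.resize(i[60:210,160:360],None,fx=4,fy=4,interpolation=cv2.INTER_CUBIC)[:600])
c=cam('scene');i=cv2.cvtColor(c['img'],cv2.COLOR_RGB2BGR);cv2.imwrite('pics/s37.png',cv2.resize(i[140:220,220:320],None,fx=7,fy=7,interpolation=cv2.INTER_CUBIC))
s=manip.state();print(s['tcp_pos'],s['force'],s['wrist_torque'])
E
```

```text
[0.50148202 0.00348871 0.0631058 ] [-2.96534572 -0.9838961   3.93742798] [-0.04807812  0.50322737  0.15963843]
```

View pics/s37.png

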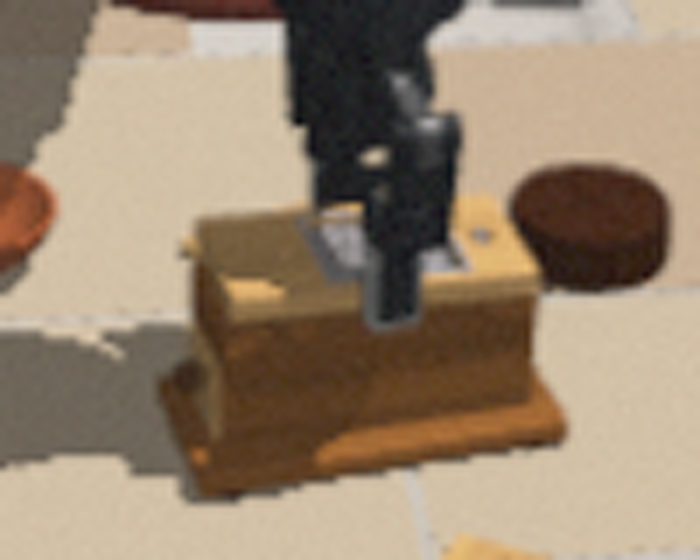

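View pics/w37.png

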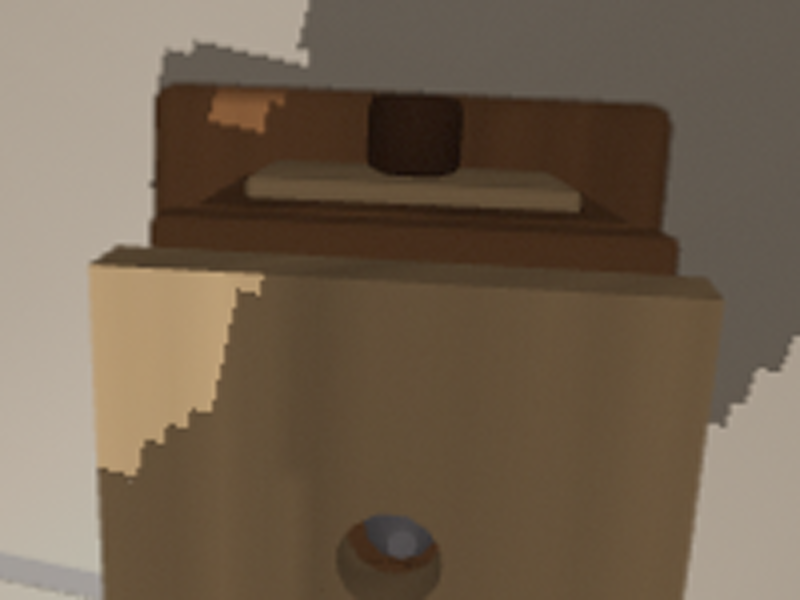

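Emit:
step_arm([
  [[0, 0.15, 0], 0],
  [[0, 0.3, 0], 0],
  [[0, 0.45, 0], 0],
  [[0, 0.55, 0], 0],
  [[0, 0.6, 0], 0],
])

```text
time_s: 42.5
tcp_pos: [0.5023, 0.003, 0.0596]
ee_rot: [[-0.217, 0.015, -0.976], [0.976, 0.001, -0.217], [-0.002, -1.0, -0.014]]
force: [-12.1, -2.7, 24.7]
opening: 0.0566
```

```bash
python3 - <<'E'
from h import *
c=cam('wrist');i=cv2.cvtColor(c['img'],cv2.COLOR_RGB2BGR);cv2.imwrite('pics/w38.png',cv2.resize(i[60:210,160:360],None,fx=4,fy=4,interpolation=cv2.INTER_CUBIC)[:600])
Q=cloud(c);M=np.zeros(Q.shape[:2],bool);M[140:180,205:320]=1
P=Q[M];P=P[~np.isnan(P[:,0])];m=P.mean(0);n=np.linalg.svd(P-m)[2][2];print(m,n*np.sign(n[2]))
s=manip.state();print(s['tcp_pos'],s['force'],s['wrist_torque'])
E
```

```text
[ 0.50883271 -0.04451444  0.08225251] [0.06290266 0.02765793 0.99763635]
[0.50227363 0.00306411 0.05957174] [-10.78203219  -1.82684617  23.34481634] [ 0.28897076  1.97743552 -0.38143367]
```

View pics/w38.png

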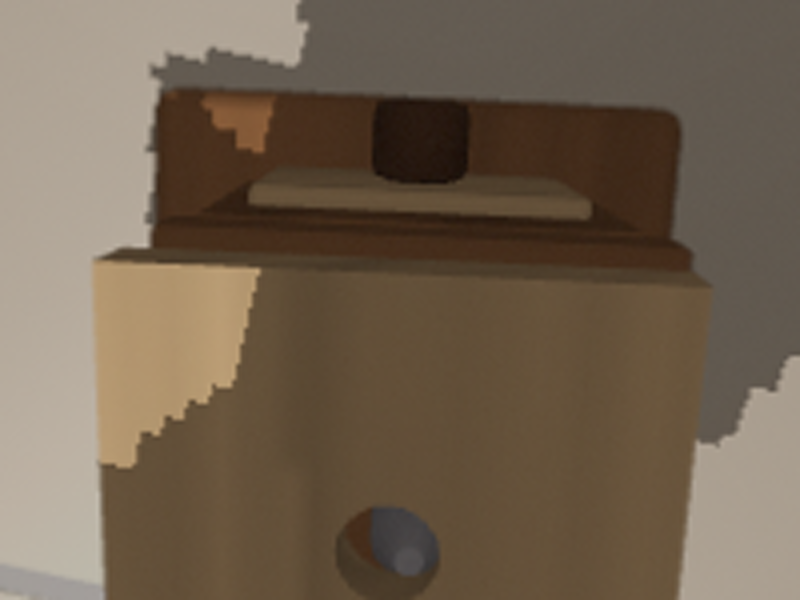

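Emit:
step_arm([
  [[0, -0.1, 0], 0],
  [[0, -0.1, 0], 0],
  [[0, -0.1, 0], 0],
  [[0, -0.1, 0], 0],
], claw=-1)

```text
time_s: 43.05
tcp_pos: [0.5021, 0.0032, 0.0602]
ee_rot: [[-0.217, 0.014, -0.976], [0.976, 0.001, -0.217], [-0.002, -1.0, -0.014]]
force: [-0.4, -0.2, 0.0]
opening: 0.085
```

```bash
python3 - <<'E'
from h import *
c=cam('wrist');i=cv2.cvtColor(c['img'],cv2.COLOR_RGB2BGR);cv2.imwrite('pics/w39.png',cv2.resize(i[60:210,160:360],None,fx=4,fy=4,interpolation=cv2.INTER_CUBIC)[:600])
Q=cloud(c);M=np.zeros(Q.shape[:2],bool);M[150:180,215:310]=1
P=Q[M];P=P[~np.isnan(P[:,0])];m=P.mean(0);n=np.linalg.svd(P-m)[2][2];print(m,n*np.sign(n[2]))
s=manip.state();print(s['tcp_pos'],s['force'],s['opening'])
E
```

```text
[ 0.50789626 -0.04170433  0.07957868] [-0.00340008  0.009559    0.99994853]
[0.50213606 0.00312555 0.06029466] [-0.87752915  1.35463389 -0.23891677] 0.0857428187306535
```

View pics/w39.png

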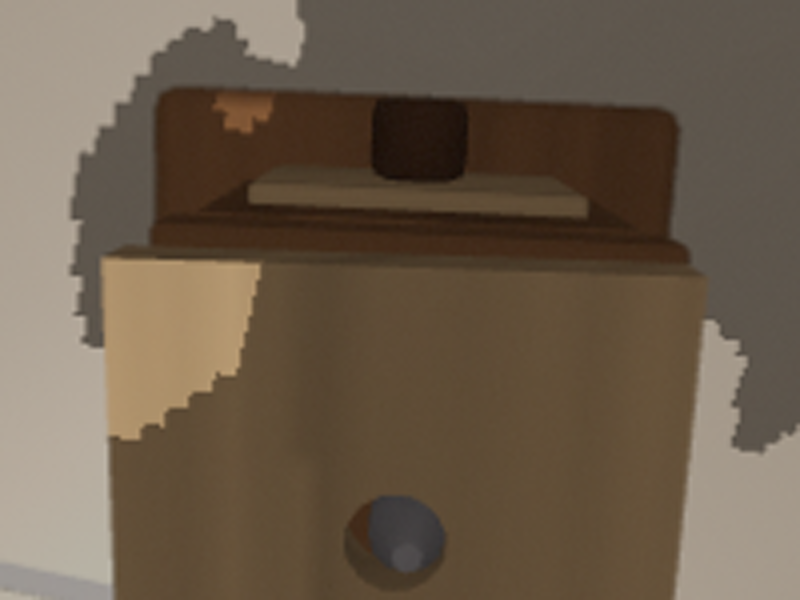

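Emit:
step_arm([
  [[0, -2, 0], 0],
  [[0, -6, 0], 0],
  [[0, -11, 0], 0],
  [[0, -15, 0], 0],
  [[5, -15, 0], 0],
  [[9, -15, 0], 0],
  [[9, -15, 0], 0],
])

```text
time_s: 43.98
tcp_pos: [0.48, 0.0929, 0.2102]
ee_rot: [[-0.22, 0.014, -0.975], [0.976, 0.001, -0.22], [-0.002, -1.0, -0.014]]
force: [1.0, 0.1, -0.2]
opening: 0.0854
```

```bash
python3 - <<'E'
from h import *
c=cam('wrist','w40');Q=cloud(c)
c2=cam('scene');i=cv2.cvtColor(c2['img'],cv2.COLOR_RGB2BGR);cv2.imwrite('pics/s40.png',cv2.resize(i[120:220,130:330],None,fx=4,fy=4,interpolation=cv2.INTER_CUBIC))
a=np.radians(100.2);u=np.array([np.cos(a),np.sin(a)]);l=np.array([-u[1],u[0]]);b=np.array([.5,.0042])
d=Q[...,:2]-b;U=d@u;L=d@l;Z=Q[...,2]
for u0 in(-55,-45,-20,20,40,57):
  for l0 in(-24,24):
    m=(abs(U-u0/1000)<.004)&(abs(L-l0/1000)<.003)&(Z>.03);print(u0,l0,m.sum(),np.round(np.median(Z[m]),4) if m.any() else None)
E
```

```text
-55 -24 0 None
-55 24 0 None
-45 -24 44 0.0794
-45 24 70 0.0796
-20 -24 86 0.0799
-20 24 88 0.0797
20 -24 76 0.0794
20 24 73 0.0798
40 -24 70 0.0797
40 24 69 0.0797
57 -24 64 0.0796
57 24 65 0.0795
```

View pics/w40.png

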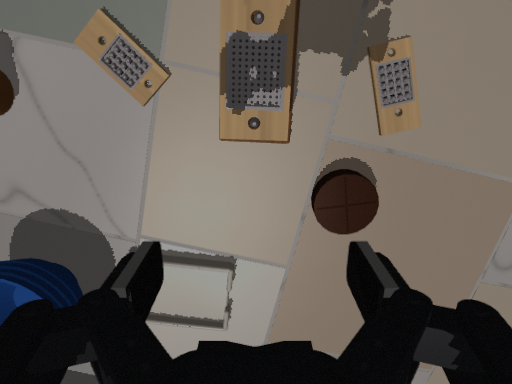

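View pics/s40.png

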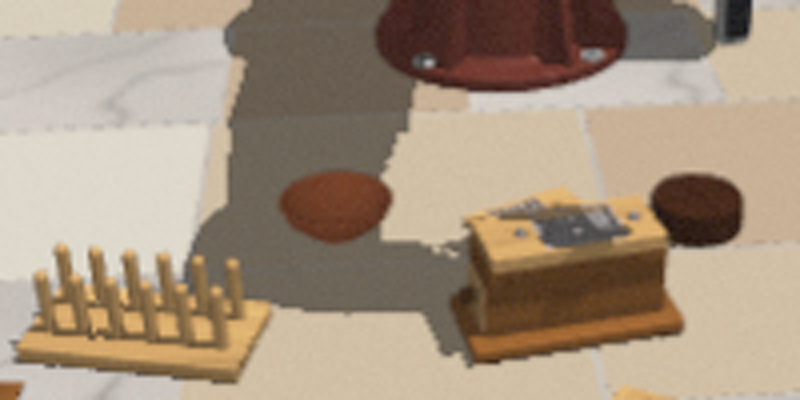

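The plate is flat at 79.4–79.9 mm over its whole top. Both pins show through their holes and the fine dots face up. The bystanders are where they were, so I am handing in.

```bash
python3 -c "
from bench import manip
print(manip.state()['time_s'],manip.sign_off())"
```

```text
the job is handed in; nothing more can be done
44.075 None
```

The plate is back on the catch box with the fine teeth up, fully home over both pins. I handed the job in at 44.1 s.

**How it went:**
- I lifted the plate off and worked it towards upright against the box end and the rack dowels.
- It then slipped out of the fingertips and fell over onto the bare counter between rack and box. It hit nothing else that I could see.
- I picked it up by its -x end and shook it until it hung vertically, then laid it fine side up across the dowel tops. From there I gripped it at the centre and lowered it onto the pins.

**Last checks:**
- **Height and level:** the plate top measured 79.4–79.9 mm at every point sampled, against 80 mm when home.
- **Pins:** both pin tips were visible in their holes.
- **Face:** the fine dot pattern was up.
- **Surroundings:** the gripper was open and well clear, and the bystanders in the last pictures looked unmoved. I compared the pictures only by eye, and not every bystander was in the last views.

**Forces:** the wrist read about 40 N during an early press of the plate on the box ledge, where it stopped being useful and I re-gripped. It read about 25 N during the final seating. Both loads went through the gripped plate, not the arm or gripper body.

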